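# Tip the axle tin and rack every axle

### The arm

A 7-joint arm with a two-finger parallel gripper is mounted at the origin on the work surface. World frame = base frame: x ahead of the robot, y to its left, z up, the work surface at z = 0. Lengths are in m, angles in rad, forces in N, time in s.
With the tool pointing down it reaches from about 0.425 to 0.825 m from the base axis. Payload 3.6 kg.
Tool frame: the origin (TCP) lies between the finger pads; the fingertips stand finger_overhang ahead of it and the grasp point (between the pads) lies 6 mm ahead of it (finger_overhang is the distance from the TCP to the fingertips, in m); z points along the fingers, y is the direction in which the jaws open and shut (so a half turn about z gives the same grasp; the last joint's range is limited). The gripper opens to 93 mm and grips with 3 to 60 N. Pads are 15 mm wide; open, the fingers measure 128 mm over their backs; the gripper's body (75 mm by 188 mm) begins 65 mm behind the grasp point.
Start: joints at [-0.026, 0.615, -0.013, 1.423, 0.008, 1.103, -0.04], TCP at [0.65, 0, 0.244] pointing down, gripper open.
Joint ranges: [-3.12, 3.12], [-0.3, 2.06], [-1.34, 1.32], [0.26, 2.42], [-1.36, 4.5], [0.01, 1.98], [-2.84, 2.84]. Speed limits (rad/s): [2.79, 2.79, 3.14, 3.14, 3.14, 3.14, 3.14].

### API

Orientations are given as a unit quaternion [x, y, z, w].
In Python, from rig import * gives the robot as it stands.
- The arm moves only by the shell command python3 -m pendant 'ROWS'. ROWS is JSON, a list of rows, each a list of 7 numbers: the turn, a rotation vector about the tool's x, y, z in degrees, then the shift along the tool's x, y, z in cm, then the opening, from -1 (shut) to 1 (fully open). A call has 1 to 20 rows; each row is the pose to reach, as a shift and turn from the pose measured when the call began, along the tool's axes at that moment; what a row does not reach only later rows make up. A row lasts 1/10 s, in which the tool goes at most 50 mm and 8.59 degrees, less where a joint would pass 70% of its speed; a pose out of reach is approached as far as the arm can. A call with a gripper value outside its range is refused whole. The fingers move at their own pace and stop on an object; the grip force is fixed at half the most. Time passes only in rows, so rows that repeat a pose let the fingers close. It gives the time, the measured TCP pose, the force and the opening at its end, in the units of the state.
- get_state(): the state, without advancing time (a new reading comes with each control period).
- camera(name): name is "scene" or "side" or "wrist"; returns (picture, depth): 480x640x3 uint8, red, green, blue; 480x640 float32, m along the optical axis (not along the pixel's ray), 0 where there is no reading.
- camera_model(name): a dict with "fx", "fy", "cx", "cy" (pixels), "world_from_camera" (4x4, takes a point from camera to world coordinates); the wrist camera has in their place "T_tool_cam" (4x4, takes a point from camera to tool coordinates, whose origin is the TCP and whose axes are the flange's). Camera axes: x right, y down, z forward; pixel columns grow to the right and rows downward; lengths in m; the calibration is good to about 2 mm. A picture is of the moment at which its call begins: read the wrist's pose just before it. camera_model takes no time and is no camera call.
- close_job(): hands the job in, once; it reports no verdict.
The state is a dict: "t": time; "joint_pos": joint angles; "qvel": joint speeds; "joint_efforts": joint torques, N m; "tcp_pos": TCP position; "tool_rot": TCP orientation; "wrist_force": force on the tool from outside, world axes, zero at the start; "ft_torque": the same for the moment, N m; "opening": finger opening in m.
Only numpy, scipy, OpenCV 4.12 (cv2) and the standard library are available. Lean on these libraries where they do the work, as an engineer would, in place of code of your own. Each camera call takes 0.05 s, during which the arm holds its last target. There are 200 camera calls.

### The job

Rack all the stub axles. One is shut in the deep lidded tin: turn the tin over with its loose lid pinched shut, set it back in the V cradle lid down with nothing spilled and let go of it there, then lift the tin off so that the axle is left lying in the lid, and stand the empty tin mouth down on the plank, leaving the lid in the cradle. Drop that axle and every loose one on the plank into the slots of the rack, one per slot pair, until both ends bottom out, and leave the other things on the bench alone.

Things in the scene. Friction and masses are not known exactly. Their poses are not given: they have to be found in the camera images.
- cradle: Fixed steel V cradle: two V-shaped frames 14 mm wide, centred 61 mm to either side of the origin along local x, open between them for a gripper finger (only a bar 8 mm high there). Each V has two 45 degree faces 76 mm long, one rising towards local +y, one towards -y, meeting in a corner line along local x, 45 mm up. Origin: on the plank under the middle of the corner line, z up
- cradle_v (a point): middle of the cradle's V corner line, 45 mm above the cradle's origin
- tin: Sheet-metal tin, outside 140 (x) x 60 (y) x 50 (z) mm, walls and floor 3 mm, open at +z; 0.28 kg, one axle inside. Starts leaning 45 degrees in the cradle, lid up: its x along the cradle's x, its +z pointing up and to the cradle's -y, its floor on the cradle's +y face, its -y side down on the -y face. Origin: centre of the underside (outside of the floor), z towards the mouth
- tin_mouth (a point): centre of the tin's mouth, level with the rim, 50 mm from the tin's origin along its z. At the tin's other (floor) end four small shoes stand 4.5 mm proud of the long sides near the ends of x, so that tin and lid lie square in the V either way up (both 34.5 mm from the mid-plane)
- lid: Loose steel lid, not fastened: plate 149 (x) x 69 (y) x 4 mm with a skirt 8 mm deep all round, 2.5 mm thick, slipped over the outside of the tin with 2 mm of play; upside down it is a shallow tray. 0.12 kg. Tin plus lid measure 54 mm from floor to lid. Origin: centre of the plate's inner face, where the tin's rim rests; z away from the tin
- rack: Fixed axle rack: two upright steel plates 12 mm thick along local x, inner faces at y = -36 and +36 mm, with four pairs of open-topped slots 56 mm apart along local x, 14.5 mm wide, 22 mm deep; pointed teeth between them lead into the slots. Slot bottoms 62 mm above the plank, tooth tips 105 mm. Origin: centre of the underside, z up
- slot0 (a point): where the axis centre of an axle lies when it is seated in slot pair 0 of the rack (68 mm above the plank, half-way between the plates, the axle along the rack's y)
- slot1 (a point): where the axis centre of an axle lies when it is seated in slot pair 1 of the rack (68 mm above the plank, half-way between the plates, the axle along the rack's y)
- slot2 (a point): where the axis centre of an axle lies when it is seated in slot pair 2 of the rack (68 mm above the plank, half-way between the plates, the axle along the rack's y)
- slot3 (a point): where the axis centre of an axle lies when it is seated in slot pair 3 of the rack (68 mm above the plank, half-way between the plates, the axle along the rack's y)
- axle0: Steel stub axle, shut in the tin at the start, lying along the tin's x; turned lid down, it slides onto the lid and stays lying along it at the lower skirt: 120 mm long along its x, a square boss 26 x 26 mm, 60 mm long in the middle (it lies on one of the boss's flat sides), round ends 12 mm in diameter and 30 mm long. 0.3 kg. Origin: the middle, on the axis
- axle1: Steel stub axle, loose on the plank (may be absent): 120 mm long along its x, a square boss 26 x 26 mm, 60 mm long in the middle (it lies on one of the boss's flat sides), round ends 12 mm in diameter and 30 mm long. 0.3 kg. Origin: the middle, on the axis
- axle2: Steel stub axle, loose on the plank (may be absent): 120 mm long along its x, a square boss 26 x 26 mm, 60 mm long in the middle (it lies on one of the boss's flat sides), round ends 12 mm in diameter and 30 mm long. 0.3 kg. Origin: the middle, on the axis
- axle3: Steel stub axle, loose on the plank (may be absent): 120 mm long along its x, a square boss 26 x 26 mm, 60 mm long in the middle (it lies on one of the boss's flat sides), round ends 12 mm in diameter and 30 mm long. 0.3 kg. Origin: the middle, on the axis
- bushing: Bystander, leave alone: bronze flanged bushing, 68 mm flange, 45 mm high. Origin: middle of its underside
- mudguard_mount: Bystander, leave alone: yellow plastic mudguard mount, 90 x 50 x 45 mm. Origin: middle of its underside
- kickstand: Bystander, leave alone: rusted kickstand, 200 mm long. Origin: middle of its underside
- spanner: Bystander, leave alone: spanner, 170 mm long. Origin: middle of its underside
- oilcan: Bystander, leave alone: steel oil can, 60 mm across, 110 mm high. Origin: middle of its underside
- sprocket: Bystander, leave alone: dark steel sprocket blank, 110 mm across. Origin: middle of its underside
- hammer: Bystander, leave alone: hammer, 240 mm long. Origin: middle of its underside

How it is judged:
On the way, in this order (a step that is already met when the one before it is completed fails the run):
1. the tin lies lid down in the cradle, lid still shut on it, axle still inside, the fingers off it (angle between tin's own z axis and vertical above 2.05 rad and distance between tin_mouth and lid below 0.008 m and distance between cradle_v and lid below 0.055 m and distance between axle0 and tin_mouth below 0.045 m and contact force between the fingers and tin below 0.3 N and contact force between the fingers and lid below 0.3 N and linear speed of tin below 0.02 m/s), for 0.3 s.
2. the tin has been lifted off and the axle lies in the lid in the cradle (distance between tin_mouth and lid above 0.08 m and distance between cradle_v and lid below 0.055 m and distance between axle0 and lid below 0.045 m and y of axle0 in the frame of lid between -0.035 and 0.035 m and z of axle0 in the frame of lid below 0 m), for 0.2 s.
At the end, for the whole second after the job is handed in: Every axle in a rack slot pair: middle within 10 mm in plan of a slot point, at most 3 mm above seated height, level within 3 degrees. Tin mouth down flat on the plank (within 6 degrees, underside 46 to 54 mm up). Lid still in the cradle, its origin within 65 mm of the V corner. All at rest (angle between tin's own z axis and vertical above 3.04 rad and height (world z) of tin between 0.046 and 0.054 m and linear speed of each of tin, axle0, axle1, axle2, axle3 below 0.02 m/s and distance between cradle_v and lid below 0.065 m and z of each of axle0, axle1, axle2, axle3 in the frame of rack below 0.071 m and angle between axle0's own x axis and vertical between 1.521 and 1.621 rad and (horizontal distance between axle0 and slot0 below 0.01 m or horizontal distance between axle0 and slot1 below 0.01 m or horizontal distance between axle0 and slot2 below 0.01 m or horizontal distance between axle0 and slot3 below 0.01 m) and angle between axle1's own x axis and vertical between 1.521 and 1.621 rad and (horizontal distance between axle1 and slot0 below 0.01 m or horizontal distance between axle1 and slot1 below 0.01 m or horizontal distance between axle1 and slot2 below 0.01 m or horizontal distance between axle1 and slot3 below 0.01 m) and angle between axle2's own x axis and vertical between 1.521 and 1.621 rad and (horizontal distance between axle2 and slot0 below 0.01 m or horizontal distance between axle2 and slot1 below 0.01 m or horizontal distance between axle2 and slot2 below 0.01 m or horizontal distance between axle2 and slot3 below 0.01 m) and angle between axle3's own x axis and vertical between 1.521 and 1.621 rad and (horizontal distance between axle3 and slot0 below 0.01 m or horizontal distance between axle3 and slot1 below 0.01 m or horizontal distance between axle3 and slot2 below 0.01 m or horizontal distance between axle3 and slot3 below 0.01 m)); the robot touches nothing.
It fails at once if the lid comes off while the tin is not yet turned lid down (angle between tin's own z axis and vertical below 1.9 rad and distance between tin_mouth and lid above 0.02 m).
It fails at once if a bystander is pushed more than 40 mm aside (distance of any of bushing, mudguard_mount, kickstand, spanner, oilcan, sprocket, hammer from where it was at the start of the episode above 0.04 m).
Of axle1, axle2, axle3 only 2 to 3 are there at a start; the rules pass over those that are not, and their reading is None.
At some moment in a run one of axle1, axle2, axle3 may be knocked a few centimetres aside while the robot is not near it.
It also fails if it takes over 192 s, if anything falls off the work surface, if the arm or the gripper's body presses on something with over 40 N, if the wrist force passes 120 N, or if a joint passes its speed limit or range.

## Working session

There is one attempt and no reset: what is moved stays moved. The work goes in short steps, Python scripts to look and compute and a shell command to move; the robot and the scene stay as the last step left them, time stands still between calls to the robot, and variables do not carry over. Pictures are saved under pics/ and viewed, about 12 in all and at most 16, crops included, and the job is handed in when it is done.

```bash
ls; mkdir -p pics; python3 - <<'E'
from rig import *
import cv2,numpy as np
s=get_state(); print({k:np.round(v,3).tolist() for k,v in s.items()})
for k in s: print(k)
try: print(finger_overhang)
except Exception as e: print(e)
for n in ["scene","side","wrist"]:
    p,d=camera(n); cv2.imwrite(f"pics/{n}0.png",p[:,:,::-1]); np.save(f"pics/{n}0.npy",d)
    print(n,{k:np.round(v,3).tolist() for k,v in camera_model(n).items()})
E
```

```text
pics
{'t': 0.0, 'joint_pos': [-0.026, 0.616, -0.013, 1.425, 0.008, 1.103, -0.04], 'qvel': [0.002, 0.001, -0.001, 0.001, 0.001, 0.001, -0.001], 'joint_efforts': [0.001, -45.894, 0.209, -16.574, -0.061, 0.02, 0.0], 'tcp_pos': [0.649, -0.0, 0.242], 'tool_rot': [0.707, 0.707, -0.001, -0.001], 'wrist_force': [0.125, -0.302, 0.473], 'ft_torque': [-0.018, 0.042, -0.04], 'opening': 0.093}
t
joint_pos
qvel
joint_efforts
tcp_pos
tool_rot
wrist_force
ft_torque
opening
0.025
scene {'fx': 545.914, 'fy': 545.914, 'cx': 317.044, 'cy': 240.501, 'world_from_camera': [[-0.418, 0.638, -0.647, 1.428], [0.908, 0.293, -0.298, 0.476], [-0.001, -0.712, -0.702, 1.013], [0.0, 0.0, 0.0, 1.0]]}
side {'fx': 485.792, 'fy': 485.792, 'cx': 316.332, 'cy': 244.205, 'world_from_camera': [[-0.93, -0.223, 0.292, 0.256], [-0.368, 0.556, -0.745, 0.923], [0.004, -0.801, -0.599, 0.742], [0.0, 0.0, 0.0, 1.0]]}
wrist {'fx': 345.637, 'fy': 345.637, 'cx': 323.776, 'cy': 246.727, 'T_tool_cam': [[-0.001, -0.964, -0.267, 0.073], [1.0, -0.001, -0.001, 0.0], [0.0, -0.267, 0.964, -0.141], [0.0, 0.0, 0.0, 1.0]]}
```

View pics/scene0.png

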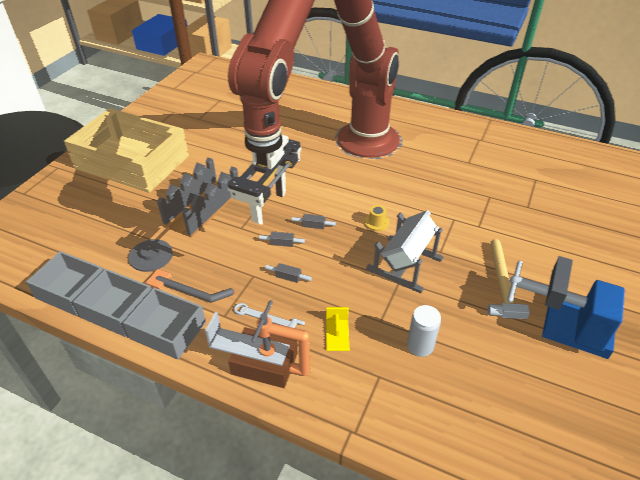

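View pics/side0.png

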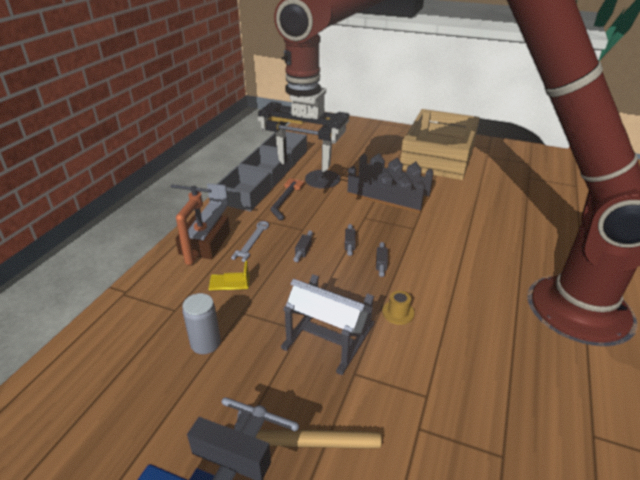

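Both views show the cradle with the white-lidded tin at scene (410,245) and side (327,310). Three dark axles lie at scene (313,221), (282,239), (288,271). The rack is at scene (200,195), with the bushing beside the cradle at (377,217).

```bash
cat > h.py <<'E'
from rig import *
import cv2,numpy as np
from scipy.spatial.transform import Rotation as R
def cloud(n,p=None,d=None):
    m=camera_model(n)
    if 'T_tool_cam' in m:
        s=get_state(); T=np.eye(4);T[:3,:3]=R.from_quat(s['tool_rot']).as_matrix();T[:3,3]=s['tcp_pos']
        T=T@m['T_tool_cam']
    else: T=np.array(m['world_from_camera'])
    if d is None: p,d=camera(n)
    v,u=np.mgrid[:480,:640]
    c=np.stack([(u-m['cx'])/m['fx']*d,(v-m['cy'])/m['fy']*d,d],-1)
    W=c@T[:3,:3].T+T[:3,3]; W[d<=0]=np.nan
    return p,W
def fitplane(P):
    c=np.median(P,0)
    for k in range(4):
        _,_,V=np.linalg.svd(P-c); n=V[2]; r=abs((P-c)@n); P=P[r<max(0.002,2*np.median(r))]; c=P.mean(0)
    return c,n*np.sign(n[2]),len(P)
def rect(P):
    (x,y),(w,h),a=cv2.minAreaRect((P[:,:2]*1000).astype(np.float32))
    if w<h: w,h,a=h,w,a+90
    return round(x),round(y),round(w),round(h),round((a+90)%180-90,1)
E
python3 - <<'E'
from h import *
for n in ["scene","side"]:
    p=cv2.imread(f"pics/{n}0.png"); d=np.load(f"pics/{n}0.npy"); p,W=cloud(n,p,d)
    tab=fitplane(W[(abs(W[...,2])<0.02)&(W[...,0]>.3)&(W[...,0]<.9)&(abs(W[...,1])<.4)]); print(n,'table',tab[0].round(3),tab[1].round(3))
    ok=(W[...,2]>0.012)&(W[...,2]<0.16)&(W[...,0]>.25)&(W[...,0]<1.0)&(abs(W[...,1])<.6)
    k,l,st,_=cv2.connectedComponentsWithStats(ok.astype(np.uint8))
    for i in range(1,k):
        if st[i,4]<60: continue
        P=W[l==i]; print('blob px',st[i,:4]+0,'n',len(P),'rect',rect(P),'ztop',np.percentile(P[:,2],98).round(3),'col',p[l==i].mean(0).round())
    white=(p.min(2)>170)&ok
    k,l,st,_=cv2.connectedComponentsWithStats(white.astype(np.uint8)); i=max([j for j in range(1,k) if (W[l==j][:,2]>0.06).mean()>.5 and np.median(W[l==j][:,1])<.4],key=lambda j:st[j,4])
    P=W[l==i]; print('lid',st[i],fitplane(P), rect(P), P.min(0),P.max(0))
E
```

```text
Traceback (most recent call last):
  File "h.py", line 18, in fitplane
    _,_,V=np.linalg.svd(P-c); n=V[2]; r=abs((P-c)@n); P=P[r<max(0.002,2*np.median(r))]; c=P.mean(0)
          ~~~~~~~~~~~~~^^^^^
numpy._core._exceptions._ArrayMemoryError: Unable to allocate 13.4 GiB for an array with shape (42471, 42471) and data type float64
```

```bash
sed -i 's/svd(P-c)/svd(P-c,full_matrices=False)/' h.py
cat > a.py <<'E'
from h import *
for n in ["scene","side"]:
    p=cv2.imread(f"pics/{n}0.png"); d=np.load(f"pics/{n}0.npy"); p,W=cloud(n,p,d)
    tab=fitplane(W[(abs(W[...,2])<0.02)&(W[...,0]>.3)&(W[...,0]<.9)&(abs(W[...,1])<.4)]); print(n,'table',tab[0].round(3),tab[1].round(3))
    ok=(W[...,2]>0.012)&(W[...,2]<0.16)&(W[...,0]>.25)&(W[...,0]<1.0)&(abs(W[...,1])<.6)
    k,l,st,_=cv2.connectedComponentsWithStats(ok.astype(np.uint8))
    for i in range(1,k):
        if st[i,4]<60: continue
        P=W[l==i]; print('blob px',st[i,:4].tolist(),'n',len(P),'rect',rect(P),'ztop',np.percentile(P[:,2],98).round(3),'col',p[l==i].mean(0).round())
    white=(p.min(2)>170)&ok
    k,l,st,_=cv2.connectedComponentsWithStats(white.astype(np.uint8))
    for i in range(1,k):
        if st[i,4]<300: continue
        P=W[l==i]; print('white',st[i],fitplane(P), rect(P), P.min(0),P.max(0))
E
python3 a.py
```

```text
scene table [0.64  0.087 0.001] [-0.001  0.002  1.   ]
blob px [107, 119, 81, 71] n 2713 rect (421, -536, 211, 128, 0.0) ztop 0.103 col [112. 179. 204.]
blob px [158, 157, 81, 77] n 2982 rect (508, -299, 232, 105, -4.9) ztop 0.101 col [93. 94. 96.]
blob px [370, 205, 17, 21] n 287 rect (366, 166, 48, 44, 28.1) ztop 0.05 col [ 80. 160. 189.]
blob px [373, 210, 70, 77] n 2438 rect (480, 279, 156, 127, -6.5) ztop 0.132 col [160. 162. 162.]
blob px [292, 214, 45, 13] n 318 rect (446, 13, 119, 32, -77.2) ztop 0.03 col [126. 127. 129.]
blob px [260, 232, 45, 12] n 330 rect (541, -33, 117, 33, -73.9) ztop 0.031 col [128. 128. 129.]
blob px [489, 239, 55, 78] n 1621 rect (437, 536, 260, 101, 10.6) ztop 0.093 col [127. 148. 154.]
blob px [141, 244, 18, 16] n 207 rect (726, -317, 47, 43, 38.2) ztop 0.025 col [91. 90. 91.]
blob px [27, 251, 207, 106] n 6803 rect (851, -271, 433, 213, -89.6) ztop 0.063 col [124. 125. 125.]
blob px [266, 263, 46, 18] n 389 rect (640, 35, 122, 32, -86.3) ztop 0.03 col [124. 125. 127.]
blob px [408, 305, 33, 50] n 1266 rect (705, 392, 59, 57, -34.5) ztop 0.113 col 
[... 1598 characters left out ...]
224, 261, 25, 25] n 224 rect (734, 205, 54, 51, 24.6) ztop 0.046 col [ 34. 140. 162.]
blob px [283, 274, 92, 90] n 3221 rect (480, 283, 150, 117, -5.8) ztop 0.131 col [173. 168. 167.]
blob px [389, 291, 22, 27] n 473 rect (365, 164, 46, 43, -71.9) ztop 0.047 col [ 60. 106. 131.]
blob px [183, 294, 37, 57] n 1647 rect (700, 392, 59, 57, -14.6) ztop 0.111 col [137. 131. 128.]
blob px [222, 398, 160, 50] n 3060 rect (436, 528, 256, 82, 12.5) ztop 0.092 col [ 90. 112. 128.]
white [ 288  285   74   45 1756] (array([0.48063344, 0.3109903 , 0.10588842]), array([0.09052986, 0.71417949, 0.69408357]), 1231) (484, 310, 142, 36, -6.9) [0.41154188 0.2878532  0.08847952] [0.55463628 0.33504633 0.13159984]
```

```bash
cat >> h.py <<'E'
def axles(n):
    p,W=cloud(n); ok=(W[...,2]>0.008)&(W[...,2]<0.036)&(W[...,0]>.3)&(W[...,0]<.9)&(abs(W[...,1])<.45)
    k,l,st,_=cv2.connectedComponentsWithStats(ok.astype(np.uint8)); out=[]
    for i in range(1,k):
        P=W[l==i]
        if len(P)<100: continue
        T=P[P[:,2]>0.02]; r=rect(P)
        if 95<r[2]<135 and r[3]<45 and len(T)>30: out.append((r,'boss',rect(T),'z',np.median(T[:,2]).round(4),st[i,:4].tolist()))
    return p,W,out
def go(Rd,pd):
    "prints row (turn deg, shift cm) from the present pose to the pose (Rd, pd)"
    s=get_state(); R0=R.from_quat(s['tool_rot']); 
    print('row',np.degrees((R0.inv()*Rd).as_rotvec()).round(1).tolist(),(R0.inv().apply(np.array(pd)-s['tcp_pos'])*100).round(2).tolist(),'J',np.round(s['joint_pos'],2).tolist())
def axes(y,z):
    "tool rotation with jaw axis y, fingers along z"
    z=np.array(z,float)/np.linalg.norm(z); y=np.array(y,float); y-=z*(y@z); y/=np.linalg.norm(y)
    return R.from_matrix(np.stack([np.cross(y,z),y,z],1))
E
python3 - <<'E'
from h import *
p,W,o=axles('wrist'); cv2.imwrite('pics/w1.png',p[:,:,::-1])
for x in o: print(x)
print('table',np.nanmedian(W[...,2][abs(W[...,2])<.008]))
e=np.array([.992,-.126,0]); f=np.array([.126,.992,0])
for n in ["scene","side"]:
    q=cv2.imread(f"pics/{n}0.png"); d=np.load(f"pics/{n}0.npy"); q,W=cloud(n,q,d)
    m=(W[...,2]>.086)&(W[...,2]<.145)&(abs(W[...,0]-.48)<.1)&(abs(W[...,1]-.3)<.08)
    P=W[m]; a=(P@f+P[:,2])/2**.5; b=(-P@f+P[:,2])/2**.5
    top=abs(a-np.median(a[a>np.percentile(a,60)]))<.003
    print(n,'a',np.median(a[top]),'b',np.percentile(b[top],[1,99]),'e',np.percentile(P[top]@e,[1,99]))
    g=(W[...,2]>.05)&(W[...,2]<.11)&(abs(W[...,0]-.5)<.16)&(abs(W[...,1]+.3)<.1); print('rack',rect(W[g]))
E
```

```text
((840, 92, 120, 3, -81.6), 'boss', (840, 92, 120, 3, -81.6), 'z', np.float64(0.0284), [509, 62, 17, 131])
((640, 32, 120, 26, -85.1), 'boss', (640, 27, 70, 26, -85.1), 'z', np.float64(0.0254), [300, 132, 30, 115])
((445, 11, 120, 27, -76.1), 'boss', (441, 23, 86, 27, -75.8), 'z', np.float64(0.0254), [107, 155, 55, 109])
((541, -36, 120, 26, -72.4), 'boss', (538, -28, 77, 26, -72.4), 'z', np.float64(0.0254), [202, 201, 50, 102])
table -0.0004921168334030557
scene a 0.3391690844661582 b [-0.21226524 -0.15342786] e [0.36960494 0.51259671]
rack (511, -300, 227, 105, -4.9)
side a 0.33860486520150235 b [-0.21267068 -0.15441619] e [0.36860332 0.51100975]
rack (510, -301, 224, 107, -5.6)
```

View pics/w1.png

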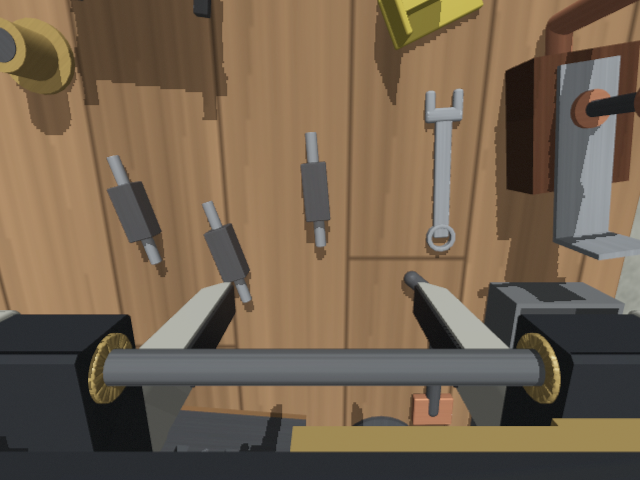

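The wrist view shows three loose axles at pixels (315,190), (135,210) and (227,250). Each measures 120 x 26 mm with its top at 25.4 mm, as it should. I'll rack the loose ones first, starting at (640,32).

```bash
cat >> h.py <<'E'
def down(yaw): # jaw axis at yaw deg, pointing down
    c=np.radians(yaw); return axes([np.cos(c),np.sin(c),0],[0,0,-1])
E
python3 -c "
from h import *
go(down(4.9),[.640,.032,.10]); go(down(4.9),[.640,.032,.028])"
```

```text
row [-0.1, -0.0, -4.9] [3.2, -0.94, 14.3] J [-0.03, 0.62, -0.01, 1.42, 0.01, 1.1, -0.04]
row [-0.1, -0.0, -4.9] [3.2, -0.93, 21.5] J [-0.03, 0.62, -0.01, 1.42, 0.01, 1.1, -0.04]
```

```bash
python3 -m pendant '[[0,0,-4.9,3.2,-0.94,8,0.2],[0,0,-4.9,3.2,-0.94,14.3,0.2],[0,0,-4.9,3.2,-0.94,14.3,0.2],[0,0,-4.9,3.2,-0.94,14.3,0.2],[0,0,-4.9,3.2,-0.94,17,0.2],[0,0,-4.9,3.2,-0.94,19,0.2],[0,0,-4.9,3.2,-0.94,21,0.2],[0,0,-4.9,3.2,-0.94,21.4,0.2],[0,0,-4.9,3.2,-0.94,21.4,0.2],[0,0,-4.9,3.2,-0.94,21.4,0.2],[0,0,-4.9,3.2,-0.94,21.4,-1],[0,0,-4.9,3.2,-0.94,21.4,-1],[0,0,-4.9,3.2,-0.94,21.4,-1],[0,0,-4.9,3.2,-0.94,21.4,-1],[0,0,-4.9,3.2,-0.94,21.4,-1],[0,0,-4.9,3.2,-0.94,21.4,-1],[0,0,-4.9,3.2,-0.94,21.4,-1]]'
```

```text
t: 1.9
tcp_pos: [0.6401, 0.032, 0.0292]
tool_rot: [0.676, 0.737, -0.0, -0.0]
wrist_force: [0.1, 0.8, 1.8]
opening: 0.0256
```

```bash
python3 -c "
from h import *
go(down(-5.2),[.51,-.37,.25])"
```

```text
row [-0.1, -0.0, 10.1] [-38.94, -16.42, -22.07] J [-0.07, 0.85, -0.03, 1.63, 0.04, 0.66, -0.03]
```

```bash
python3 -m pendant '[[0,0,0,0,0,-10,-1],[0,0,0,0,0,-22,-1],[0,0,0,0,0,-22,-1],[0,0,0,0,0,-22,-1],[0,0,0,0,0,-22,-1]]'
```

```text
t: 2.4
tcp_pos: [0.6419, 0.0321, 0.2542]
tool_rot: [0.676, 0.737, 0.003, 0.002]
wrist_force: [1.0, 0.3, -1.8]
opening: 0.0258
```

```bash
python3 -m pendant '[[0,0,10,-39,-16.4,0,-1],[0,0,10,-39,-16.4,0,-1],[0,0,10,-39,-16.4,0,-1],[0,0,10,-39,-16.4,0,-1],[0,0,10,-39,-16.4,0,-1],[0,0,10,-39,-16.4,0,-1],[0,0,10,-39,-16.4,0,-1],[0,0,10,-39,-16.4,0,-1],[0,0,10,-39,-16.4,0,-1],[0,0,10,-39,-16.4,0,-1],[0,0,10,-39,-16.4,0,-1],[0,0,10,-39,-16.4,0,-1],[0,0,10,-39,-16.4,0,-1]]'
python3 - <<'E'
from h import *
p,W=cloud('wrist'); cv2.imwrite('pics/w2.png',p[:,:,::-1]); np.save('pics/w2W.npy',W)
g=(W[...,2]>.05)&(W[...,2]<.12)&(abs(W[...,0]-.5)<.16)&(abs(W[...,1]+.3)<.1); print('rack',rect(W[g]),g.sum(), np.nanpercentile(W[...,2][g],99.5))
E
```

```text
t: 3.7
tcp_pos: [0.5128, -0.3682, 0.2527]
tool_rot: [0.737, 0.676, 0.003, 0.001]
wrist_force: [-0.1, 0.6, -3.8]
opening: 0.0259
rack (510, -303, 223, 96, -5.3) 8985 0.10415723761612942
```

View pics/w2.png

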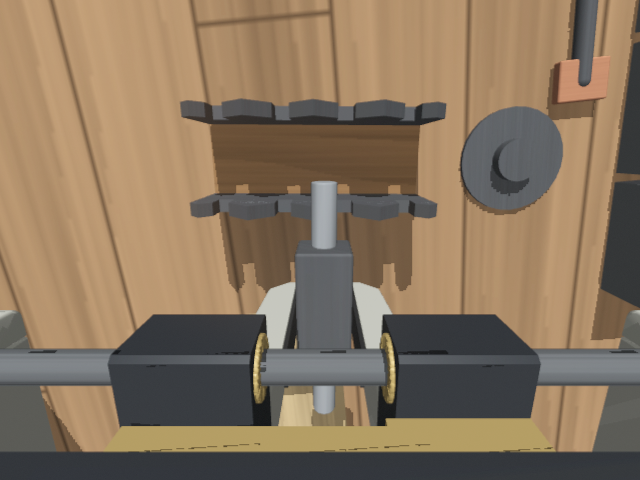

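The wrist view shows both rack plates, at rows ~110 and ~205, columns 190–440. The axle is held square in the fingers. Next I'll measure the tooth positions.

```bash
python3 - <<'E'
from h import *
W=np.load('pics/w2W.npy'); g=(W[...,2]>.06)&(W[...,2]<.12)&(abs(W[...,0]-.5)<.16)&(abs(W[...,1]+.3)<.075)
P=W[g]
v=np.mgrid[:480,:640][0][g]; P=P[v<222]; 
A=rect(P); print(A)
th=np.radians(A[4]); ex=np.array([np.cos(th),np.sin(th)]); ey=np.array([-ex[1],ex[0]])
c=np.array([.510,-.303]); x=(P[:,:2]-c)@ex; y=(P[:,:2]-c)@ey
print('y ranges',np.percentile(y[y<0],[1,50,99]),np.percentile(y[y>0],[1,50,99]),'x',x.min(),x.max())
for s in (-1,1):
    m=(y*s>0)
    h=[(round(i),round(P[m&(abs(x*1000-i)<1.5),2].max()*1000) if (m&(abs(x*1000-i)<1.5)).any() else 0) for i in range(-112,114,4)]
    print(h)
    t=m&(P[:,2]>.098); xs=x[t]*1000
    print([ (round(xs[abs(xs-k)<20].mean(),1),np.percentile(xs[abs(xs-k)<20],[2,98]).round(1)) for k in (-56,0,56)], 'y',np.percentile(y[t]*1000,[2,98]))
E
```

```text
(510, -303, 223, 96, -5.3)
y ranges [-0.04772796 -0.04020021 -0.03569868] [0.03599051 0.04105386 0.04797018] x -0.11106177673985648 0.11157097637298473
[(-112, 84), (-108, 89), (-104, 93), (-100, 94), (-96, 92), (-92, 87), (-88, 62), (-84, 63), (-80, 63), (-76, 86), (-72, 90), (-68, 93), (-64, 98), (-60, 103), (-56, 105), (-52, 103), (-48, 99), (-44, 95), (-40, 90), (-36, 88), (-32, 63), (-28, 63), (-24, 63), (-20, 87), (-16, 90), (-12, 94), (-8, 98), (-4, 102), (0, 0), (4, 0), (8, 0), (12, 0), (16, 0), (20, 0), (24, 63), (28, 63), (32, 63), (36, 86), (40, 91), (44, 95), (48, 99), (52, 103), (56, 106), (60, 103), (64, 98), (68, 94), (72, 91), (76, 86), (80, 62), (84, 63), (88, 63), (92, 86), (96, 91), (100, 95), (104, 93), (108, 88), (112, 85)]
[(np.float64(-55.1), array([-61.6, -49.4])), (np.float64(-3.8), array([-6.6, -2.1])), (np.float64(55.8), array([50.1, 62.1]))] y [-47.61460686 -35.77028246]
[(-112, 84), (-108, 89), (-104, 93), (-100, 95), (-96, 92), (-92, 87), (-88, 63), (-84, 63), (-80, 62), (-76, 86), (-72, 90), (-68, 94), (-64, 98), (-60, 102), (-56, 106), (-52, 103), (-48, 100), (-44, 95), (-40, 92), (-36, 86), (-32, 63), (-28, 63), (-24, 63), (-20, 86), (-16, 90), (-12, 95), (-8, 98), (-4, 103), (0, 105), (4, 103), (8, 99), (12, 96), (16, 91), (20, 87), (24, 62), (28, 63), (32, 63), (36, 87), (40, 91), (44, 95), (48, 98), (52, 102), (56, 105), (60, 102), (64, 98), (68, 95), (72, 91), (76, 86), (80, 63), (84, 63), (88, 63), (92, 87), (96, 91), (100, 95), (104, 92), (108, 89), (112, 84)]
[(np.float64(-55.1), array([-61.7, -49.5])), (np.float64(0.1), array([-5.9,  6.1])), (np.float64(55.7), array([50. , 61.9]))] y [36.11086399 47.88817846]
```

```bash
python3 -c "
from h import *
go(down(-5.3),[.5937,-.3108,.16]);go(down(-5.3),[.5937,-.3108,.084])"
```

```text
row [0.4, -0.1, 0.4] [6.42, 7.51, 9.35] J [0.57, 0.57, 0.03, 1.47, -0.02, 1.09, 0.52]
row [0.4, -0.1, 0.4] [6.41, 7.46, 16.95] J [0.57, 0.57, 0.03, 1.47, -0.02, 1.09, 0.52]
```

```bash
python3 -m pendant '[[0.4,0,0.4,6.4,7.5,3,-1],[0.4,0,0.4,6.4,7.5,8,-1],[0.4,0,0.4,6.4,7.5,9.3,-1],[0.4,0,0.4,6.4,7.5,9.3,-1],[0.4,0,0.4,6.4,7.5,9.3,-1],[0.4,0,0.4,6.4,7.5,9.3,-1],[0.4,0,0.4,6.4,7.5,11,-1],[0.4,0,0.4,6.4,7.5,12,-1],[0.4,0,0.4,6.4,7.5,12,-1],[0.4,0,0.4,6.4,7.5,12,-1]]'
```

```text
t: 4.75
tcp_pos: [0.5937, -0.3118, 0.1345]
tool_rot: [0.74, 0.673, 0.001, -0.0]
wrist_force: [-0.1, -0.5, -2.0]
opening: 0.0256
```

```bash
python3 -c "
from h import *
go(down(-5.3),[.5937,-.3108,.084])"
```

```text
row [0.0, -0.1, -0.1] [0.09, -0.01, 5.05] J [0.44, 0.75, 0.03, 1.48, -0.03, 0.91, 0.38]
```

```bash
python3 -m pendant '[[0,0,0,0.1,0,1,-1],[0,0,0,0.1,0,2,-1],[0,0,0,0.1,0,3,-1],[0,0,0,0.1,0,4,-1],[0,0,0,0.1,0,4.6,-1],[0,0,0,0.1,0,4.9,-1],[0,0,0,0.1,0,4.9,-1],[0,0,0,0.1,0,4.9,-1],[0,0,0,0.1,0,4.9,-1]]'
```

```text
t: 5.65
tcp_pos: [0.5942, -0.3109, 0.086]
tool_rot: [0.74, 0.673, 0.001, 0.0]
wrist_force: [0.9, 0.2, -1.9]
opening: 0.026
```

```bash
python3 -m pendant '[[0,0,0,0,0,0.1,-1],[0,0,0,0,0,0.1,-0.1],[0,0,0,0,0,0.1,-0.1],[0,0,0,0,0,0.1,-0.1],[0,0,0,0,0,0.1,-0.1],[0,0,0,0,0,0.1,-0.1],[0,0,0,0,0,-5,-0.1],[0,0,0,0,0,-10,-0.1],[0,0,0,0,0,-13,-0.1],[0,0,0,0,0,-13,-0.1],[0,0,0,0,0,-13,-0.1],[0,0,0,0,0,-13,-0.1]]'
python3 - <<'E'
from h import *
# view rack from scene and remaining axles
for n in ('scene','side','wrist'):
    p,W,o=axles(n); print(n); [print(x) for x in o]
    P=W[(abs(W[...,0]-.594)<.012)&(abs(W[...,1]+.311)<.028)&(W[...,2]>.05)&(W[...,2]<.12)]
    if len(P): print('boss top',np.percentile(P[:,2],[20,50,80]),len(P))
go(down(14),[.445,.011,.1])
E
```

```text
t: 6.85
tcp_pos: [0.593, -0.3105, 0.2141]
tool_rot: [0.74, 0.673, 0.0, -0.002]
wrist_force: [-0.2, 0.3, -0.1]
opening: 0.0423
scene
((446, 13, 120, 32, -74.5), 'boss', (446, 12, 115, 31, -72.0), 'z', np.float64(0.0263), [292, 214, 45, 14])
((542, -34, 119, 33, -73.6), 'boss', (540, -29, 108, 32, -71.8), 'z', np.float64(0.026), [260, 232, 45, 14])
boss top [0.07010687 0.08055998 0.08272667] 175
side
((541, -36, 125, 23, -71.2), 'boss', (537, -22, 90, 23, -71.6), 'z', np.float64(0.0249), [345, 225, 10, 31])
((444, 13, 120, 26, -74.3), 'boss', (443, 13, 107, 24, -74.8), 'z', np.float64(0.0252), [376, 243, 12, 34])
((543, 299, 101, 16, 82.4), 'boss', (545, 328, 12, 7, 30.4), 'z', np.float64(0.0275), [281, 315, 30, 34])
boss top [0.07895539 0.08034824 0.0814832 ] 68
wrist
boss top [0.07980124 0.08038827 0.08095239] 1892
row [-0.1, -0.2, -19.4] [30.61, -17.75, 11.51] J [0.43, 0.67, 0.03, 1.4, -0.02, 1.07, 0.38]
```

Boss top reads 80.4 mm against 81 expected, so it is seated. Next is the axle at (541,-36).

```bash
python3 -c "
from h import *
go(down(17.6),[.541,-.036,.10])"
```

```text
row [-0.1, -0.2, -23.0] [26.83, -7.75, 11.49] J [0.43, 0.67, 0.03, 1.4, -0.02, 1.07, 0.38]
```

```bash
python3 -m pendant '[[0,0,-23,26.8,-7.8,0,0.2],[0,0,-23,26.8,-7.8,0,0.2],[0,0,-23,26.8,-7.8,0,0.2],[0,0,-23,26.8,-7.8,0,0.2],[0,0,-23,26.8,-7.8,0,0.2],[0,0,-23,26.8,-7.8,5,0.2],[0,0,-23,26.8,-7.8,10,0.2],[0,0,-23,26.8,-7.8,11.5,0.2],[0,0,-23,26.8,-7.8,11.5,0.2],[0,0,-23,26.8,-7.8,11.5,0.2],[0,0,-23,26.8,-7.8,11.5,0.2]]'
python3 -c "
from h import *
go(down(17.6),[.541,-.036,.029])"
```

```text
t: 8.1
tcp_pos: [0.5418, -0.0367, 0.1012]
tool_rot: [0.591, 0.807, 0.001, -0.0]
wrist_force: [0.5, -0.2, -0.0]
opening: 0.0556
row [0.1, -0.1, -0.0] [0.08, -0.07, 7.22] J [0.08, 0.64, -0.08, 1.89, 0.07, 0.62, 0.26]
```

```bash
python3 -m pendant '[[0,0,0,0,0,3,0.2],[0,0,0,0,0,5.5,0.2],[0,0,0,0,0,7,0.2],[0,0,0,0,0,7.2,0.2],[0,0,0,0,0,7.2,0.2],[0,0,0,0,0,7.2,0.2],[0,0,0,0,0,7.2,-1],[0,0,0,0,0,7.2,-1],[0,0,0,0,0,7.2,-1],[0,0,0,0,0,7.2,-1],[0,0,0,0,0,7.2,-1],[0,0,0,0,0,7.2,-1],[0,0,0,0,0,0,-1],[0,0,0,0,0,-8,-1],[0,0,0,0,0,-10,-1],[0,0,0,0,0,-10,-1],[0,0,0,0,0,-10,-1],[0,0,0,0,0,-10,-1]]'
python3 -c "
from h import *
go(down(-5.3),[.5379,-.3056,.16])"
```

```text
t: 9.9
tcp_pos: [0.5404, -0.0369, 0.1999]
tool_rot: [0.591, 0.807, 0.001, -0.001]
wrist_force: [0.3, 0.2, -3.9]
opening: 0.0257
row [-0.0, -0.1, 22.9] [-25.55, -8.35, 3.92] J [0.09, 0.5, -0.09, 1.79, 0.05, 0.85, 0.28]
```

```bash
python3 -m pendant '[[0,0,22.9,-25.5,-8.3,0,-1],[0,0,22.9,-25.5,-8.3,0,-1],[0,0,22.9,-25.5,-8.3,0,-1],[0,0,22.9,-25.5,-8.3,0,-1],[0,0,22.9,-25.5,-8.3,0,-1],[0,0,22.9,-25.5,-8.3,0,-1],[0,0,22.9,-25.5,-8.3,3,-1],[0,0,22.9,-25.5,-8.3,4,-1],[0,0,22.9,-25.5,-8.3,6,-1],[0,0,22.9,-25.5,-8.3,6.5,-1],[0,0,22.9,-25.5,-8.3,6.5,-1],[0,0,22.9,-25.5,-8.3,6.5,-1]]'
python3 -c "
from h import *
go(down(-5.3),[.5379,-.3056,.085])"
```

```text
t: 11.1
tcp_pos: [0.5387, -0.3044, 0.1345]
tool_rot: [0.739, 0.674, 0.001, -0.001]
wrist_force: [0.0, -0.1, -3.0]
opening: 0.0262
row [-0.1, -0.1, 0.0] [-0.14, -0.06, 4.95] J [0.47, 0.68, 0.02, 1.64, -0.02, 0.82, 0.41]
```

```bash
python3 -m pendant '[[0,0,0,-0.1,-0.1,1,-1],[0,0,0,-0.1,-0.1,2,-1],[0,0,0,-0.1,-0.1,3,-1],[0,0,0,-0.1,-0.1,4,-1],[0,0,0,-0.1,-0.1,4.8,-1],[0,0,0,-0.1,-0.1,4.9,-1],[0,0,0,-0.1,-0.1,4.9,-1],[0,0,0,-0.1,-0.1,4.9,-0.1],[0,0,0,-0.1,-0.1,4.9,-0.1],[0,0,0,-0.1,-0.1,4.9,-0.1],[0,0,0,-0.1,-0.1,4.9,-0.1],[0,0,0,-0.1,-0.1,4.9,-0.1],[0,0,0,-0.1,-0.1,0,-0.1],[0,0,0,-0.1,-0.1,-5,-0.1],[0,0,0,-0.1,-0.1,-7,-0.1],[0,0,0,-0.1,-0.1,-7,-0.1],[0,0,0,-0.1,-0.1,-7,-0.1]]'
python3 - <<'E'
from h import *
for n in ('scene','wrist'):
    p,W,o=axles(n); print(n); [print(x) for x in o]
    P=W[(abs(W[...,0]-.538)<.012)&(abs(W[...,1]+.306)<.028)&(W[...,2]>.05)&(W[...,2]<.12)]
    if len(P): print('boss top',np.percentile(P[:,2],[20,50,80]),len(P))
go(down(14),[.445,.011,.1])
E
```

```text
t: 12.8
tcp_pos: [0.5372, -0.3052, 0.2042]
tool_rot: [0.739, 0.674, 0.0, -0.001]
wrist_force: [-0.2, 0.5, 0.0]
opening: 0.0417
scene
((445, 13, 119, 35, -75.9), 'boss', (445, 14, 114, 34, -70.1), 'z', np.float64(0.0253), [292, 214, 45, 14])
boss top [0.07079632 0.08057936 0.08296818] 164
wrist
((469, -251, 131, 0, -5.3), 'boss', (469, -251, 131, 0, -5.3), 'z', np.float64(0.029), [172, 180, 146, 2])
((458, -324, 122, 21, -5.2), 'boss', (457, -334, 122, 1, -5.3), 'z', np.float64(0.0281), [180, 244, 129, 29])
boss top [0.07982441 0.08041293 0.08095073] 2009
row [-0.2, -0.3, -19.3] [30.56, -11.96, 10.43] J [0.46, 0.6, 0.03, 1.57, -0.02, 0.97, 0.41]
```

```bash
python3 -m pendant '[[0,0,-19.3,30.5,-12,0,0.2],[0,0,-19.3,30.5,-12,0,0.2],[0,0,-19.3,30.5,-12,0,0.2],[0,0,-19.3,30.5,-12,0,0.2],[0,0,-19.3,30.5,-12,0,0.2],[0,0,-19.3,30.5,-12,0,0.2],[0,0,-19.3,30.5,-12,5,0.2],[0,0,-19.3,30.5,-12,9,0.2],[0,0,-19.3,30.5,-12,10.4,0.2],[0,0,-19.3,30.5,-12,10.4,0.2],[0,0,-19.3,30.5,-12,10.4,0.2],[0,0,-19.3,30.5,-12,10.4,0.2]]'
python3 - <<'E'
from h import *
p,W,o=axles('scene'); [print(x) for x in o]
go(down(13.9),[.445,.011,.029])
E
```

```text
t: 14.1
tcp_pos: [0.4452, 0.0101, 0.101]
tool_rot: [0.616, 0.788, 0.001, -0.003]
wrist_force: [0.3, -0.3, -0.3]
opening: 0.0556
((445, 13, 120, 32, -75.4), 'boss', (445, 14, 115, 32, -75.4), 'z', np.float64(0.0259), [292, 214, 45, 14])
row [-0.1, -0.3, 0.1] [0.06, -0.01, 7.22] J [-0.02, 0.54, -0.08, 2.15, 0.08, 0.46, 0.1]
```

```bash
python3 -m pendant '[[0,0,0,0,0,3,0.2],[0,0,0,0,0,5.5,0.2],[0,0,0,0,0,7,0.2],[0,0,0,0,0,7.2,0.2],[0,0,0,0,0,7.2,0.2],[0,0,0,0,0,7.2,0.2],[0,0,0,0,0,7.2,-1],[0,0,0,0,0,7.2,-1],[0,0,0,0,0,7.2,-1],[0,0,0,0,0,7.2,-1],[0,0,0,0,0,7.2,-1],[0,0,0,0,0,7.2,-1],[0,0,0,0,0,0,-1],[0,0,0,0,0,-8,-1],[0,0,0,0,0,-10,-1],[0,0,0,0,0,-10,-1],[0,0,0,0,0,-10,-1],[0,0,0,0,0,-10,-1]]'
python3 -c "
from h import *
go(down(-5.3),[.4821,-.3004,.16])"
```

```text
t: 15.95
tcp_pos: [0.4445, 0.0095, 0.2001]
tool_rot: [0.616, 0.788, 0.0, -0.003]
wrist_force: [0.3, -0.3, -3.6]
opening: 0.0259
row [-0.2, -0.3, 19.3] [-31.0, -3.83, 3.86] J [0.01, 0.37, -0.11, 2.04, 0.05, 0.74, 0.12]
```

```bash
python3 -m pendant '[[-0.2,-0.3,19.3,-31,-3.8,0,-1],[-0.2,-0.3,19.3,-31,-3.8,0,-1],[-0.2,-0.3,19.3,-31,-3.8,0,-1],[-0.2,-0.3,19.3,-31,-3.8,0,-1],[-0.2,-0.3,19.3,-31,-3.8,0,-1],[-0.2,-0.3,19.3,-31,-3.8,0,-1],[-0.2,-0.3,19.3,-31,-3.8,0,-1],[-0.2,-0.3,19.3,-31,-3.8,3,-1],[-0.2,-0.3,19.3,-31,-3.8,4,-1],[-0.2,-0.3,19.3,-31,-3.8,6,-1],[-0.2,-0.3,19.3,-31,-3.8,6.5,-1],[-0.2,-0.3,19.3,-31,-3.8,6.5,-1],[-0.2,-0.3,19.3,-31,-3.8,6.5,-1]]'
python3 -c "
from h import *
go(down(-5.3),[.4821,-.3004,.085])"
```

```text
t: 17.25
tcp_pos: [0.4825, -0.2998, 0.1338]
tool_rot: [0.739, 0.674, -0.0, 0.0]
wrist_force: [0.4, 0.4, -3.7]
opening: 0.0261
row [-0.0, 0.0, 0.0] [-0.06, -0.03, 4.88] J [0.5, 0.62, 0.02, 1.79, -0.02, 0.73, 0.44]
```

```bash
python3 -m pendant '[[0,0,0,-0.1,0,1,-1],[0,0,0,-0.1,0,2,-1],[0,0,0,-0.1,0,3,-1],[0,0,0,-0.1,0,4,-1],[0,0,0,-0.1,0,4.7,-1],[0,0,0,-0.1,0,4.8,-1],[0,0,0,-0.1,0,4.8,-1],[0,0,0,-0.1,0,4.8,-0.1],[0,0,0,-0.1,0,4.8,-0.1],[0,0,0,-0.1,0,4.8,-0.1],[0,0,0,-0.1,0,4.8,-0.1],[0,0,0,-0.1,0,4.8,-0.1],[0,0,0,-0.1,0,0,-0.1],[0,0,0,-0.1,0,-5,-0.1],[0,0,0,-0.1,0,-12,-0.1],[0,0,0,-0.1,0,-12,-0.1],[0,0,0,-0.1,0,-12,-0.1],[0,0,0,-0.1,0,-12,-0.1]]'
cat >> h.py <<'E'
E_=np.array([.992,-.126,0]); F_=np.array([.126,.992,0]); Z_=np.array([0,0,1.])
A_=(F_+Z_)/2**.5; B_=(Z_-F_)/2**.5; C0=np.array([.4821,.2996,.045])
def cr(e,a,b): return C0+(E_*e+A_*a+B_*b)/1000
E
python3 - <<'E'
from h import *
for n in ('scene','wrist'):
    p,W=cloud(n)
    P=W[(abs(W[...,0]-.482)<.012)&(abs(W[...,1]+.300)<.028)&(W[...,2]>.05)&(W[...,2]<.12)]
    if len(P): print('boss top',np.percentile(P[:,2],[20,50,80]),len(P))
for s in (1,-1):
    Rd=axes(s*A_,-B_)
    pd=cr(0,27,34.5+6+110)+[0,0,0.03]; print(pd); go(Rd,pd)
E
```

```text
t: 19.05
tcp_pos: [0.482, -0.3005, 0.2534]
tool_rot: [0.739, 0.674, -0.0, -0.0]
wrist_force: [0.0, -0.1, -0.5]
opening: 0.0419
boss top [0.07437887 0.08070636 0.08259529] 141
boss top [0.07973769 0.08036927 0.08098125] 1511
[0.47109671 0.21297093 0.20051145]
row [-35.8, 34.2, -83.2] [50.99, -5.72, 5.21] J [0.5, 0.48, 0.03, 1.66, -0.01, 1.01, 0.44]
[0.47109671 0.21297093 0.20051145]
row [34.5, 36.1, 86.7] [50.99, -5.72, 5.21] J [0.5, 0.48, 0.03, 1.66, -0.01, 1.01, 0.44]
```

All three loose axles are seated, with boss tops at 80.4 mm. Now the tin: first upright near the cradle for a close look.

```bash
python3 -m pendant '[[0,0,-88,40,-4,-5,1],[0,0,-88,40,-4,-5,1],[0,0,-88,40,-4,-5,1],[0,0,-88,40,-4,-5,1],[0,0,-88,40,-4,-5,1],[0,0,-88,40,-4,-5,1],[0,0,-88,40,-4,-5,1],[0,0,-88,40,-4,-5,1],[0,0,-88,40,-4,-5,1],[0,0,-88,40,-4,-5,1],[0,0,-88,40,-4,-5,1],[0,0,-88,40,-4,-5,1],[0,0,-88,40,-4,-5,1],[0,0,-88,40,-4,-5,1]]'
python3 - <<'E'
from h import *
p,W=cloud('wrist'); cv2.imwrite('pics/w3.png',p[:,:,::-1])
go(axes(A_,-B_),cr(0,27,34.5+6+110)+[0,0,.03])
E
```

```text
t: 20.55
tcp_pos: [0.4783, 0.1016, 0.3018]
tool_rot: [0.064, 0.998, 0.0, -0.003]
wrist_force: [0.2, -0.2, -0.7]
opening: 0.0929
row [-45.0, -0.3, -0.2] [2.08, 10.94, 10.17] J [0.08, 0.34, -0.45, 1.77, 0.16, 1.08, 1.01]
```

```bash
python3 -m pendant '[[-8,0,0,2.1,5,0,1],[-16,0,0,2.1,5,0,1],[-24,0,0,2.1,7,2,1],[-32,0,0,2.1,9,4,1],[-40,0,0,2.1,10,6,1],[-45,0,0,2.1,10.9,8,1],[-45,0,0,2.1,10.9,10,1],[-45,0,0,2.1,10.9,10,1],[-45,0,0,2.1,10.9,10,1],[-45,0,0,2.1,10.9,10,1],[-45,0,0,2.1,10.9,10,1]]'
python3 - <<'E'
from h import *
p,W=cloud('wrist'); cv2.imwrite('pics/w4.png',p[:,:,::-1]); np.save('pics/w4W.npy',W)
go(axes(A_,-B_),cr(0,27,34.5+6+110)+[0,0,.03])
E
```

```text
t: 21.7
tcp_pos: [0.4715, 0.2132, 0.2036]
tool_rot: [0.059, 0.922, 0.382, 0.023]
wrist_force: [0.3, 0.3, 0.2]
opening: 0.093
row [0.0, -0.1, -0.1] [0.02, -0.21, 0.19] J [0.55, 0.68, -0.94, 2.12, -0.61, 0.36, 1.8]
```

View pics/w4.png

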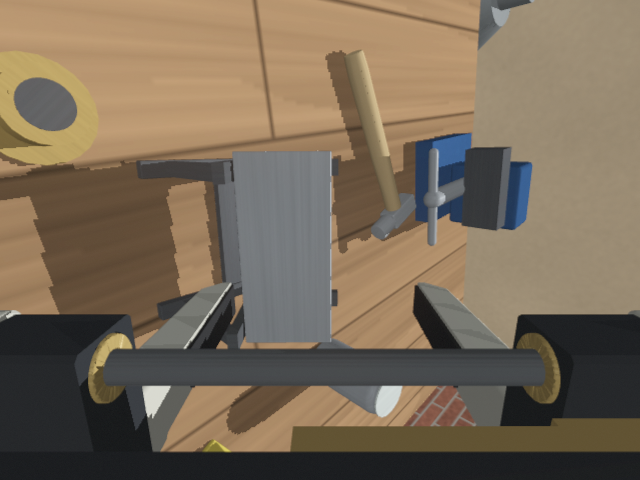

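The view down the tool axis shows the tin's upper long side at cols 235–332, rows 152–342. It needs its centre along e measured, then the descent.

```bash
python3 - <<'E'
from h import *
W=np.load('pics/w4W.npy')[150:345,225:340].reshape(-1,3); W=W[~np.isnan(W[:,0])]
D=(W-C0)*1000; Q=np.stack([D@E_,D@A_,D@B_],1)
s=Q[(Q[:,2]>55)&(Q[:,2]<80)]
print(len(s),np.percentile(s,[.5,2,50,98,99.5],axis=0).round(1))
c,n,_=fitplane((s[abs(s[:,2]-np.median(s[:,2]))<3])); print('normal in eab',n)
r=rect(s[:,:2]/1000); print(r)
for lo,hi in((0,40),(44,53)):
    t=s[(s[:,1]>lo)&(s[:,1]<hi)]; print(lo,np.median(t[:,2]),np.percentile(t[:,0],[1,99]).round(1))
E
```

```text
17891 [[-73.4 -18.4  65.6]
 [-71.4 -14.2  66.1]
 [ -7.7  19.3  67.5]
 [ 70.7  53.1  69.1]
 [ 73.5  54.   76.3]]
normal in eab [ 2.32588655e-03 -1.47969444e-04  9.99997284e-01]
(1, 15, 149, 79, 0.1)
0 67.48561379522596 [-72.8  72.6]
44 67.4975339307085 [-72.7  72.5]
```

```bash
python3 - <<'E'
from h import *
go(axes(A_,-B_),cr(0,27,42))
E
```

```text
row [0.0, -0.1, -0.1] [0.0, -2.34, 13.17] J [0.55, 0.68, -0.94, 2.12, -0.61, 0.36, 1.8]
```

```bash
python3 -m pendant '[[0,0,0,0,-2.3,0,1],[0,0,0,0,-2.3,2,1],[0,0,0,0,-2.3,4,1],[0,0,0,0,-2.3,6,1],[0,0,0,0,-2.3,8,1],[0,0,0,0,-2.3,10,1],[0,0,0,0,-2.3,11,1],[0,0,0,0,-2.3,12,1],[0,0,0,0,-2.3,12.6,1],[0,0,0,0,-2.3,13.1,1],[0,0,0,0,-2.3,13.1,1],[0,0,0,0,-2.3,13.1,1],[0,0,0,0,-2.3,13.1,1]]'
python3 - <<'E'
from h import *
go(axes(A_,-B_),cr(0,27,42))
p,W=cloud('side'); cv2.imwrite('pics/s2.png',cv2.resize(p[200:420,200:460,::-1],(780,660)[:2] and (700,592)))
E
```

```text
t: 23.05
tcp_pos: [0.4813, 0.2884, 0.095]
tool_rot: [0.059, 0.922, 0.382, 0.023]
wrist_force: [0.7, -0.7, 0.4]
opening: 0.0931
row [-0.0, -0.1, -0.1] [0.06, -0.04, 0.13] J [0.36, 0.95, -0.95, 2.13, -0.7, 0.01, 1.94]
```

View pics/s2.png

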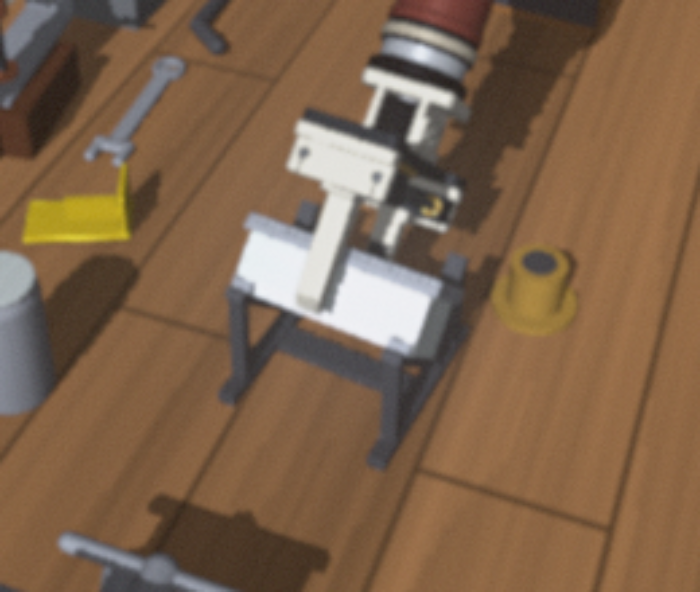

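The fingers straddle the tin cleanly: one over the lid at (325,250), one behind the floor. J6 is at its lower limit, so I won't go any deeper. Close.

```bash
python3 -m pendant '[[0,0,0,0,0,0,-1],[0,0,0,0,0,0,-1],[0,0,0,0,0,0,-1],[0,0,0,0,0,0,-1],[0,0,0,0,0,0,-1],[0,0,0,0,0,0,-1],[0,0,0,0,0,0,-1],[0,0,0,0,0,0,-1]]'
python3 - <<'E'
from h import *
go(axes(A_,-B_),cr(0,27,42))
print(get_state()['wrist_force'])
E
```

```text
t: 23.9
tcp_pos: [0.4812, 0.2857, 0.0928]
tool_rot: [0.061, 0.923, 0.38, 0.023]
wrist_force: [-1.6, -5.5, -2.9]
opening: 0.0686
row [-0.3, 0.0, -0.3] [0.09, 0.3, 0.16] J [0.36, 0.95, -0.94, 2.14, -0.7, 0.01, 1.94]
[-1.57887324 -5.45425983 -2.86505502]
```

```bash
python3 -m pendant '[[0,0,0,0,0.1,0,-1],[0,0,0,0,0.1,0,-1],[0,0,0,0,0.1,0,-1],[0,0,0,0,0.1,0,-1],[0,0,0,0,0.1,0,-1]]'
python3 - <<'E'
from h import *
go(axes(A_,-B_),cr(0,27,42))
for n in ('scene','side'):
    p,W=cloud(n); c=(p[170:320,330:490] if n=='scene' else p[240:380,250:420]); cv2.imwrite(f'pics/{n}3.png',cv2.resize(c[:,:,::-1],None,fx=2.4,fy=2.4))
a=cv2.imread('pics/scene3.png');b=cv2.imread('pics/side3.png');h=min(a.shape[0],b.shape[0]);cv2.imwrite('pics/both3.png',np.hstack([a[:h],b[:h]]))
E
```

```text
t: 24.4
tcp_pos: [0.4812, 0.2855, 0.0926]
tool_rot: [0.061, 0.923, 0.379, 0.023]
wrist_force: [-1.1, -4.9, -3.4]
opening: 0.0687
row [-0.4, 0.0, -0.3] [0.09, 0.34, 0.16] J [0.36, 0.95, -0.94, 2.14, -0.7, 0.01, 1.94]
```

View pics/both3.png

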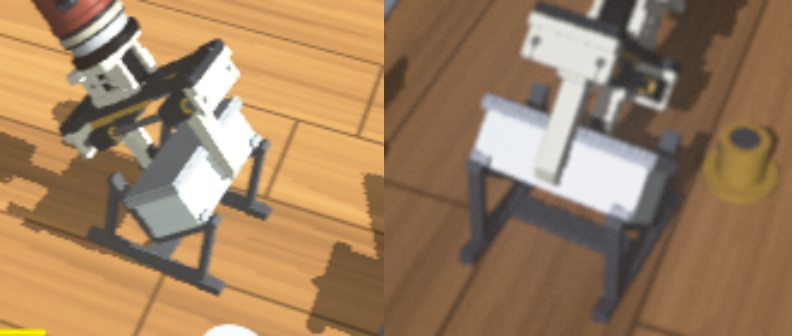

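The grip stopped at 68.7 mm, which is the lid's width rather than the 54 mm thickness. So I had the tin's facing mirrored: the lid plate is the grey face (149 mm long, flat) toward -f, and the bright face is the long side. With the corner shifted 20 mm, everything agrees, including the overall blob centre (480,281). I'll release, back off and pinch from the other side.

```bash
python3 -m pendant '[[0,0,0,0,0.1,0,1],[0,0,0,0,0.1,0,1],[0,0,0,0,0.3,0,1],[0,0,0,0,0.3,0,1],[0,0,0,0,0.3,0,1],[0,0,0,0,0.3,0,1],[0,0,0,0,0.3,0,1],[0,0,0,0,0.3,-2,1],[0,0,0,0,0.3,-4,1],[0,0,0,0,0.3,-7,1],[0,0,0,0,0.3,-11,1],[0,0,0,0,0.3,-15,1],[0,0,0,0,0.3,-17,1],[0,0,0,0,0.3,-17,1],[0,0,0,0,0.3,-17,1]]'
sed -i 's/C0=np.array(.*/C0=np.array([.4796,.2797,.045])/' h.py
python3 - <<'E'
from h import *
p,W=cloud('wrist'); cv2.imwrite('pics/w5.png',p[:,:,::-1])
W=W[60:420].reshape(-1,3); W=W[~np.isnan(W[:,0])]
D=(W-C0)*1000; Q=np.stack([D@E_,D@A_,D@B_],1)
s=Q[(abs(Q[:,2]-54)<4)&(Q[:,1]>-8)&(Q[:,1]<80)&(abs(Q[:,0])<90)]
print(len(s),np.percentile(s,[.5,2,50,98,99.5],axis=0).round(1)); print(fitplane(s),rect(s[:,:2]/1000))
for y in (B_,-B_): go(axes(y,-A_),cr(0,40+110,27)+[0,0,.03])
E
```

```text
t: 26.0
tcp_pos: [0.4662, 0.1693, 0.2155]
tool_rot: [0.061, 0.923, 0.379, 0.023]
wrist_force: [-0.0, -0.5, -0.1]
opening: 0.093
13584 [[-73.2  -0.2  51.5]
 [-71.5   0.9  51.9]
 [ -6.9  34.1  53.3]
 [ 71.3  67.1  54.7]
 [ 74.1  68.2  55.2]]
(array([-3.95069169, 33.99678832, 53.27969306]), array([2.98912533e-03, 1.40112596e-04, 9.99995523e-01]), 8083) (1, 31, 149, 76, -0.0)
row [-0.4, -126.8, 127.6] [0.06, 13.0, 14.96] J [0.62, 0.62, -0.88, 2.12, -0.66, 0.48, 1.9]
row [89.6, -0.3, -0.2] [0.06, 13.0, 14.96] J [0.62, 0.62, -0.88, 2.12, -0.66, 0.48, 1.9]
```

```bash
python3 - <<'E'
from h import *
go(axes(F_,-Z_),[.50,.34,.34])
E
```

```text
row [44.6, -0.2, -0.3] [-1.15, 21.09, 3.28] J [0.62, 0.62, -0.88, 2.12, -0.66, 0.48, 1.9]
```

```bash
python3 -m pendant '[[8,0,0,-1,4,-5,1],[16,0,0,-1,8,-6,1],[24,0,0,-1,12,-5,1],[32,0,0,-1,16,-3,1],[40,0,0,-1,19,1,1],[44.6,0,0,-1.2,21,3.3,1],[44.6,0,0,-1.2,21,3.3,1],[44.6,0,0,-1.2,21,3.3,1],[44.6,0,0,-1.2,21,3.3,1],[44.6,0,0,-1.2,21,3.3,1]]'
python3 - <<'E'
from h import *
go(axes(-B_,-A_),cr(0,40+100,27)+[0,0,.03])
E
```

```text
t: 27.05
tcp_pos: [0.5015, 0.3369, 0.3389]
tool_rot: [0.067, 0.998, -0.0, -0.002]
wrist_force: [0.2, -0.5, 0.2]
opening: 0.0931
row [45.0, -0.4, -0.3] [1.39, 2.04, 14.59] J [-0.39, 0.5, -0.39, 1.4, 0.19, 1.29, 0.64]
```

```bash
python3 -m pendant '[[8,0,0,0.5,2,0,1],[16,0,0,1,4,2,1],[24,0,0,1.4,5,4,1],[32,0,0,1.4,5,6,1],[40,0,0,1.4,4,9,1],[45,0,0,1.4,3,12,1],[45,0,0,1.4,2,14.5,1],[45,0,0,1.4,2,14.5,1],[45,0,0,1.4,2,14.5,1],[45,0,0,1.4,2,14.5,1],[45,0,0,1.4,2,14.5,1]]'
python3 - <<'E'
from h import *
go(axes(-B_,-A_),cr(0,41,27))
E
```

```text
t: 28.15
tcp_pos: [0.4904, 0.359, 0.1963]
tool_rot: [0.062, 0.923, -0.38, -0.027]
wrist_force: [-0.1, 0.9, -0.4]
opening: 0.0925
row [0.2, -0.4, -0.2] [-0.0, 2.29, 12.26] J [-0.77, 0.94, -0.2, 1.15, 0.51, 1.79, 0.41]
```

The lid can also be turned down by swinging the tool 90° about its x, from this tilt to the mirrored one, so no wrist flip is needed. I'll descend and pinch.

```bash
python3 -m pendant '[[0,-0.4,0,0,2.3,0,1],[0,-0.4,0,0,2.3,2,1],[0,-0.4,0,0,2.3,4,1],[0,-0.4,0,0,2.3,6,1],[0,-0.4,0,0,2.3,8,1],[0,-0.4,0,0,2.3,10,1],[0,-0.4,0,0,2.3,11,1],[0,-0.4,0,0,2.3,12,1],[0,-0.4,0,0,2.3,12.2,1],[0,-0.4,0,0,2.3,12.2,1],[0,-0.4,0,0,2.3,12.2,1]]'
python3 - <<'E'
from h import *
go(axes(-B_,-A_),cr(0,41,27)); print(get_state()['wrist_force'])
E
```

```text
t: 29.25
tcp_pos: [0.481, 0.291, 0.0939]
tool_rot: [0.06, 0.923, -0.379, -0.023]
wrist_force: [0.8, -0.3, -0.0]
opening: 0.0929
row [0.3, 0.0, -0.2] [0.0, -0.05, 0.16] J [-0.7, 0.97, -0.19, 1.41, 0.55, 1.51, 0.32]
[ 0.82014001 -0.3340947  -0.04281608]
```

```bash
python3 -m pendant '[[0,0,0,0,0,0.1,-1],[0,0,0,0,0,0.1,-1],[0,0,0,0,0,0.1,-1],[0,0,0,0,0,0.1,-1],[0,0,0,0,0,0.1,-1],[0,0,0,0,0,0.1,-1],[0,0,0,0,0,0.1,-1],[0,0,0,0,0,0.1,-1],[0,0,0,0,0,0.1,-1],[0,0,0,0,0,0.1,-1],[0,0,0,0,0,0.1,-1]]'
python3 - <<'E'
from h import *
go(axes(-B_,-A_),cr(0,41,27)); go(axes(F_,-Z_),[.50,.30,.36])
E
```

```text
t: 30.35
tcp_pos: [0.481, 0.2905, 0.093]
tool_rot: [0.06, 0.923, -0.379, -0.023]
wrist_force: [0.7, 1.4, -1.8]
opening: 0.0541
row [0.4, 0.0, -0.2] [0.0, -0.08, 0.06] J [-0.7, 0.97, -0.19, 1.41, 0.55, 1.51, 0.32]
row [-44.6, 0.1, -0.2] [-1.85, -17.92, -19.83] J [-0.7, 0.97, -0.19, 1.41, 0.55, 1.51, 0.32]
```

54.1 mm: lid and floor are pinched. Now draw it out along the tool axis.

```bash
python3 -m pendant '[[0,0,0,0,0,-0.5,-1],[0,0,0,0,0,-1,-1],[0,0,0,0,0,-2,-1],[0,0,0,0,0,-3,-1],[0,0,0,0,0,-4.5,-1],[0,0,0,0,0,-6,-1],[0,0,0,0,0,-8,-1],[0,0,0,0,0,-9,-1],[0,0,0,0,0,-9,-1],[0,0,0,0,0,-9,-1],[0,0,0,0,0,-9,-1]]'
python3 - <<'E'
from h import *
p,W=cloud('scene'); cv2.imwrite('pics/sc4.png',cv2.resize(p[100:330,280:540,::-1],None,fx=2.2,fy=2.2))
go(axes(F_,-Z_),[.50,.30,.36])
E
```

```text
t: 31.45
tcp_pos: [0.4888, 0.3522, 0.1564]
tool_rot: [0.06, 0.923, -0.38, -0.023]
wrist_force: [0.3, -0.7, -7.0]
opening: 0.0538
row [-44.8, 0.1, -0.2] [-1.83, -17.91, -10.91] J [-0.76, 0.96, -0.2, 1.2, 0.52, 1.71, 0.38]
```

View pics/sc4.png

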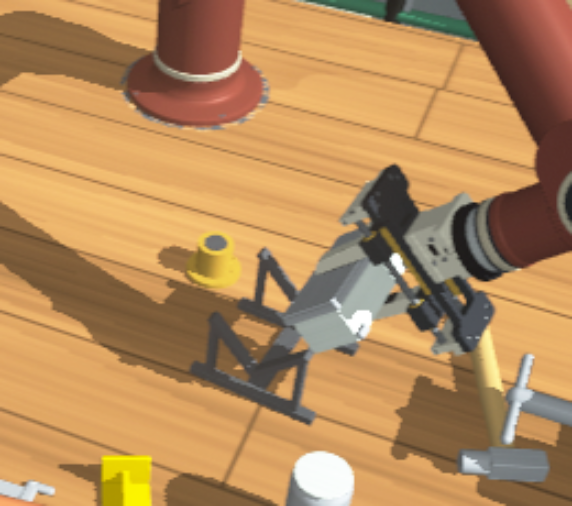

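```bash
python3 -m pendant '[[0,0,0,0,-3,-3,-1],[0,0,0,0,-6,-6,-1],[0,0,0,-0.5,-9,-9,-1],[-5,0,0,-1,-12,-10,-1],[-10,0,0,-1.8,-15,-10.9,-1],[-15,0,0,-1.8,-17.9,-10.9,-1],[-20,0,0,-1.8,-17.9,-10.9,-1],[-25,0,0,-1.8,-17.9,-10.9,-1],[-30,0,0,-1.8,-17.9,-10.9,-1],[-35,0,0,-1.8,-17.9,-10.9,-1],[-40,0,0,-1.8,-17.9,-10.9,-1],[-44.8,0,0,-1.8,-17.9,-10.9,-1],[-44.8,0,0,-1.8,-17.9,-10.9,-1],[-44.8,0,0,-1.8,-17.9,-10.9,-1]]'
python3 - <<'E'
from h import *
go(axes(A_,-B_),cr(0,27,40.5+100)+[0,0,.04])
E
```

```text
t: 32.9
tcp_pos: [0.4991, 0.2979, 0.3591]
tool_rot: [0.065, 0.998, -0.002, 0.0]
wrist_force: [-0.4, -0.1, -6.5]
opening: 0.054
row [-45.3, 0.1, -0.2] [1.66, -10.01, 15.62] J [-0.34, 0.44, -0.37, 1.43, 0.17, 1.3, 0.71]
```

```bash
python3 -m pendant '[[-5,0,0,0.5,-3,0,-1],[-10,0,0,1,-6,0,-1],[-15,0,0,1.7,-10,0,-1],[-20,0,0,1.7,-10,2,-1],[-25,0,0,1.7,-10,4,-1],[-30,0,0,1.7,-10,6,-1],[-35,0,0,1.7,-10,8,-1],[-40,0,0,1.7,-10,10,-1],[-45.3,0,0,1.7,-10,12,-1],[-45.3,0,0,1.7,-10,14,-1],[-45.3,0,0,1.7,-10,15.6,-1],[-45.3,0,0,1.7,-10,15.6,-1],[-45.3,0,0,1.7,-10,15.6,-1],[-45.3,0,0,1.7,-10,15.6,-1]]'
python3 - <<'E'
from h import *
go(axes(A_,-B_),cr(0,29.5,41+15));go(axes(A_,-B_),cr(0,27.5,41))
E
```

```text
t: 34.3
tcp_pos: [0.4698, 0.201, 0.2046]
tool_rot: [0.059, 0.922, 0.382, 0.026]
wrist_force: [-0.5, -0.7, -6.5]
opening: 0.0535
row [0.0, 0.2, -0.0] [0.07, -2.73, 11.29] J [0.51, 0.62, -0.81, 2.13, -0.81, 0.44, 2.02]
row [0.0, 0.2, -0.0] [0.07, -2.93, 12.79] J [0.51, 0.62, -0.81, 2.13, -0.81, 0.44, 2.02]
```

```bash
python3 -m pendant '[[0,0.2,0,0.1,-2.7,0,-1],[0,0.2,0,0.1,-2.7,2,-1],[0,0.2,0,0.1,-2.7,4,-1],[0,0.2,0,0.1,-2.7,6,-1],[0,0.2,0,0.1,-2.7,8,-1],[0,0.2,0,0.1,-2.7,9.5,-1],[0,0.2,0,0.1,-2.7,10.5,-1],[0,0.2,0,0.1,-2.7,11.3,-1],[0,0.2,0,0.1,-2.7,11.3,-1],[0,0.2,0,0.1,-2.7,11.3,-1]]'
python3 - <<'E'
from h import *
go(axes(A_,-B_),cr(0,27.5,41)); print(get_state()['wrist_force'])
E
```

```text
t: 35.3
tcp_pos: [0.4774, 0.2612, 0.1059]
tool_rot: [0.059, 0.922, 0.382, 0.025]
wrist_force: [-0.1, 0.2, -6.3]
opening: 0.0535
row [0.0, 0.1, -0.0] [0.01, -0.24, 1.52] J [0.41, 0.91, -0.93, 2.15, -0.88, 0.07, 2.15]
[-0.14622521  0.15225495 -6.32720646]
```

```bash
python3 -m pendant '[[0,0,0,0,-0.2,0.3,-1],[0,0,0,0,-0.2,0.6,-1],[0,0,0,0,-0.2,0.9,-1],[0,0,0,0,-0.2,1.2,-1],[0,0,0,0,-0.2,1.4,-1],[0,0,0,0,-0.2,1.5,-1],[0,0,0,0,-0.2,1.5,-1],[0,0,0,0,-0.2,1.5,-1]]'
python3 - <<'E'
from h import *
go(axes(A_,-B_),cr(0,27.5,41)); print(get_state()['wrist_force'])
E
```

```text
t: 36.1
tcp_pos: [0.4784, 0.2709, 0.094]
tool_rot: [0.058, 0.922, 0.382, 0.025]
wrist_force: [0.6, 3.8, -4.3]
opening: 0.054
row [0.1, 0.1, 0.0] [-0.01, -0.09, -0.01] J [0.4, 0.95, -0.94, 2.15, -0.91, 0.03, 2.18]
[ 0.62372139  3.81964375 -4.29412378]
```

```bash
python3 -m pendant '[[0,0,0,0,0.05,0.1,-1],[0,0,0,0,0.05,0.2,-1],[0,0,0,0,0.05,0.3,-1],[0,0,0,0,0.05,0.3,-1]]'
python3 - <<'E'
from h import *
go(axes(A_,-B_),cr(0,27.5,41)); print(get_state()['wrist_force'])
E
```

```text
t: 36.5
tcp_pos: [0.4789, 0.272, 0.0929]
tool_rot: [0.058, 0.922, 0.382, 0.025]
wrist_force: [-1.2, -11.3, 7.0]
opening: 0.0538
row [0.1, 0.1, 0.1] [0.03, -0.09, -0.17] J [0.39, 0.96, -0.95, 2.15, -0.93, 0.02, 2.2]
[ -1.24998102 -11.25060961   6.97903553]
```

Now it's pressing on both faces and fully seated. Back off the push slightly and release.

```bash
python3 -m pendant '[[0,0,0,0,0,-0.15,-1],[0,0,0,0,0,-0.15,-1],[0,0,0,0,0,-0.15,-1],[0,0,0,0,0,-0.15,-0.2],[0,0,0,0,0,-0.15,1],[0,0,0,0,0,-0.15,1],[0,0,0,0,0,-0.15,1],[0,0,0,0,0,-0.15,1],[0,0,0,0,0,-0.15,1],[0,0,0,0,0,-0.15,1],[0,0,0,0,0,-0.15,1],[0,0,0,0,0,-0.15,1],[0,0,0,0,0,-0.15,1],[0,0,0,0,0,-0.15,1],[0,0,0,0,0,-0.15,1],[0,0,0,0,0,-0.15,1],[0,0,0,0,0,-0.15,1]]'
python3 - <<'E'
from h import *
p,W=cloud('side'); cv2.imwrite('pics/s6.png',cv2.resize(p[200:400,230:450,::-1],None,fx=2.5,fy=2.5))
print(get_state()['wrist_force'])
E
```

```text
t: 38.2
tcp_pos: [0.4788, 0.2709, 0.094]
tool_rot: [0.058, 0.922, 0.382, 0.025]
wrist_force: [-0.1, -0.1, -0.5]
opening: 0.0927
[ 0.52716259 -1.02795229  0.20985274]
```

View pics/s6.png

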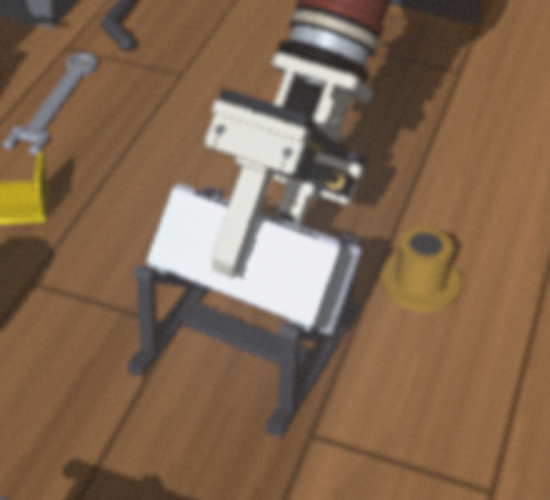

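Released in the V, with the floor (with shoes) facing +f and the lid underneath. Retract and swing to the other side.

```bash
python3 -m pendant '[[0,0,0,0,0,-2,1],[0,0,0,0,0,-4,1],[0,0,0,0,0,-6,1],[0,0,0,0,0,-9,1],[0,0,0,0,0,-13,1],[0,0,0,0,0,-16,1],[0,0,0,0,0,-16,1],[0,0,0,0,0,-16,1]]'
python3 - <<'E'
from h import *
p,W=cloud('wrist'); W=W[60:420].reshape(-1,3); W=W[~np.isnan(W[:,0])]
D=(W-C0)*1000; Q=np.stack([D@E_,D@A_,D@B_],1)
s=Q[(abs(Q[:,2]-67)<6)&(Q[:,1]>-8)&(Q[:,1]<80)&(abs(Q[:,0])<90)]
print(len(s),np.percentile(s,[.5,2,50,98,99.5],axis=0).round(1)); 
go(axes(F_,-Z_),[.50,.34,.34])
E
```

```text
t: 39.05
tcp_pos: [0.4641, 0.1586, 0.2071]
tool_rot: [0.058, 0.922, 0.382, 0.026]
wrist_force: [-0.7, 0.3, 0.1]
opening: 0.0931
10946 [[-71.1  -1.4  62.1]
 [-68.    0.3  62.5]
 [ -5.9  25.6  64.1]
 [ 68.6  52.6  70. ]
 [ 71.2  53.4  70.6]]
row [45.1, 0.1, 0.1] [-1.36, 22.42, 3.6] J [0.57, 0.6, -0.75, 2.13, -0.81, 0.53, 2.09]
```

```bash
python3 -m pendant '[[8,0,0,-1,4,-5,1],[16,0,0,-1,8,-6,1],[24,0,0,-1,12,-5,1],[32,0,0,-1,16,-3,1],[40,0,0,-1,20,1,1],[45,0,0,-1.4,22.4,3.6,1],[45,0,0,-1.4,22.4,3.6,1],[45,0,0,-1.4,22.4,3.6,1],[45,0,0,-1.4,22.4,3.6,1],[45,0,0,-1.4,22.4,3.6,1]]'
python3 - <<'E'
from h import *
go(axes(-B_,-A_),cr(0,42+100,34.5)+[0,0,.03])
E
```

```text
t: 40.1
tcp_pos: [0.5003, 0.3385, 0.3382]
tool_rot: [0.063, 0.998, -0.001, -0.0]
wrist_force: [-0.6, -0.6, 0.2]
opening: 0.0931
row [44.9, -0.0, -0.0] [1.31, 1.53, 13.84] J [-0.46, 0.48, -0.29, 1.41, 0.14, 1.27, 0.69]
```

```bash
python3 -m pendant '[[8,0,0,0.5,2,0,1],[16,0,0,1,4,2,1],[24,0,0,1.3,5,4,1],[32,0,0,1.3,5,6,1],[40,0,0,1.3,4,9,1],[45,0,0,1.3,3,12,1],[45,0,0,1.3,1.5,13.8,1],[45,0,0,1.3,1.5,13.8,1],[45,0,0,1.3,1.5,13.8,1],[45,0,0,1.3,1.5,13.8,1],[45,0,0,1.3,1.5,13.8,1]]'
python3 - <<'E'
from h import *
go(axes(-B_,-A_),cr(0,42,34.5))
p,W=cloud('wrist'); W=W[60:420].reshape(-1,3); W=W[~np.isnan(W[:,0])]
D=(W-C0)*1000; Q=np.stack([D@E_,D@A_,D@B_],1)
s=Q[(abs(Q[:,1]-54)<6)&(Q[:,2]>-8)&(Q[:,2]<80)&(abs(Q[:,0])<90)]
print(len(s),np.percentile(s,[.5,2,50,98,99.5],axis=0).round(1)); 
E
```

```text
t: 41.2
tcp_pos: [0.49, 0.3553, 0.2022]
tool_rot: [0.059, 0.922, -0.381, -0.023]
wrist_force: [-0.5, -0.0, 0.1]
opening: 0.093
row [0.2, 0.0, -0.1] [0.09, 2.23, 12.32] J [-0.81, 0.92, -0.11, 1.16, 0.47, 1.77, 0.46]
14817 [[-69.1  51.9  -0.7]
 [-67.2  52.4   2.3]
 [ -7.3  53.9  33.8]
 [ 67.   55.3  63.9]
 [ 69.4  56.1  67.2]]
```

Floor at a=53.9 and centred, as planned. Descend, grip the tin's sides, then draw off straight along its axis.

```bash
python3 -m pendant '[[0,0,0,0,2.2,0,1],[0,0,0,0,2.2,2,1],[0,0,0,0,2.2,4,1],[0,0,0,0,2.2,6,1],[0,0,0,0,2.2,8,1],[0,0,0,0,2.2,10,1],[0,0,0,0,2.2,11,1],[0,0,0,0,2.2,12,1],[0,0,0,0,2.2,12.2,1],[0,0,0,0,2.2,12.2,1],[0,0,0,0,2.2,12.2,1]]'
python3 - <<'E'
from h import *
go(axes(-B_,-A_),cr(0,42,34.5)); print(get_state()['wrist_force'])
E
```

```text
t: 42.35
tcp_pos: [0.4812, 0.2864, 0.1003]
tool_rot: [0.059, 0.923, -0.38, -0.023]
wrist_force: [0.6, -0.2, 0.0]
opening: 0.0934
row [0.2, 0.1, -0.1] [0.07, -0.02, 0.19] J [-0.75, 0.95, -0.11, 1.42, 0.5, 1.48, 0.37]
[ 0.5997825  -0.17502856  0.04781051]
```

```bash
python3 -m pendant '[[0,0,0,0,0,0.1,-1],[0,0,0,0,0,0.1,-1],[0,0,0,0,0,0.1,-1],[0,0,0,0,0,0.1,-1],[0,0,0,0,0,0.1,-1],[0,0,0,0,0,0.1,-1],[0,0,0,0,0,0.1,-1],[0,0,0,0,0,0.1,-1],[0,0,0,0,0,0.1,-1],[0,0,0,0,0,0.1,-1]]'
python3 - <<'E'
from h import *
go(axes(-B_,-A_),cr(0,42,34.5)); print(get_state()['wrist_force'])
E
```

```text
t: 43.35
tcp_pos: [0.4812, 0.2865, 0.0991]
tool_rot: [0.059, 0.923, -0.379, -0.023]
wrist_force: [1.1, 2.5, -3.9]
opening: 0.0603
row [0.3, 0.1, -0.1] [0.07, -0.11, 0.12] J [-0.75, 0.95, -0.11, 1.42, 0.5, 1.48, 0.37]
[ 1.09540796  2.50675478 -3.92666685]
```

```bash
python3 -m pendant '[[0,0,0,0,-0.05,-0.3,-1],[0,0,0,0,-0.1,-0.7,-1],[0,0,0,0,-0.1,-1.1,-1],[0,0,0,0,-0.1,-1.6,-1],[0,0,0,0,-0.1,-2.2,-1],[0,0,0,0,-0.1,-3,-1],[0,0,0,0,-0.1,-4,-1],[0,0,0,0,-0.1,-5.5,-1],[0,0,0,0,-0.1,-7,-1],[0,0,0,0,-0.1,-9,-1],[0,0,0,0,-0.1,-11,-1],[0,0,0,0,-0.1,-11,-1],[0,0,0,0,-0.1,-11,-1],[0,0,0,0,-0.1,-11,-1]]'
python3 - <<'E'
from h import *
p,W=cloud('scene'); p2,W2=cloud('side')
a=cv2.resize(p[130:300,330:480,::-1],None,fx=2.5,fy=2.5); b=cv2.resize(p2[250:380,240:400,::-1],None,fx=2.4,fy=2.4)
h=min(a.shape[0],b.shape[0]); cv2.imwrite('pics/b7.png',np.hstack([a[-h:],b[:h]]))
go(axes(F_,-Z_),[.55,.15,.2])
E
```

```text
t: 44.75
tcp_pos: [0.4905, 0.3613, 0.1777]
tool_rot: [0.059, 0.923, -0.38, -0.023]
wrist_force: [-0.8, -0.3, -2.6]
opening: 0.0598
row [-44.8, 0.1, -0.1] [-8.57, -15.91, 12.66] J [-0.81, 0.95, -0.11, 1.16, 0.47, 1.74, 0.44]
```

View pics/b7.png

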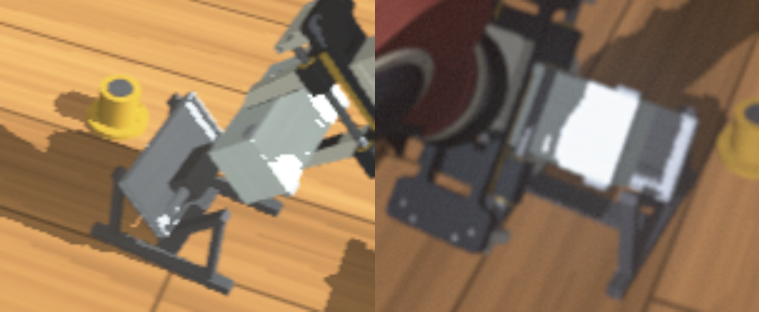

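The tin is off and the lid stays in the cradle, with the dark axle lying at its lower skirt (scene crop ~(190,170)). Next I carry the tin up and over to the cleared plank.

```bash
python3 -m pendant '[[0,0,0,0,-3,-3,-1],[0,0,0,0,-6,-6,-1],[0,0,0,0,-9,-8,-1],[-8,0,0,-2,-12,-8,-1],[-16,0,0,-4,-15,-6,-1],[-24,0,0,-6,-18,-4,-1],[-32,0,0,-8,-20,-2,-1],[-40,0,0,-8.6,-22,1,-1],[-44.8,0,0,-8.6,-24,3,-1],[-44.8,0,0,-8.6,-24,3,-1],[-44.8,0,0,-8.6,-24,3,-1],[-44.8,0,0,-8.6,-24,3,-1]]'
python3 - <<'E'
from h import *
go(axes(F_,-Z_),[.57,.03,.10]); go(axes(F_,-Z_),[.57,.03,.041])
E
```

```text
t: 46.05
tcp_pos: [0.5506, 0.1615, 0.3252]
tool_rot: [0.063, 0.998, -0.0, -0.0]
wrist_force: [0.1, 0.6, -2.9]
opening: 0.0598
row [-0.0, -0.0, 0.1] [-3.57, -12.8, 22.52] J [-0.15, 0.44, -0.27, 1.52, 0.12, 1.2, 1.01]
row [-0.0, -0.0, 0.1] [-3.57, -12.8, 28.42] J [-0.15, 0.44, -0.27, 1.52, 0.12, 1.2, 1.01]
```

```bash
python3 -m pendant '[[0,0,0,-3.6,-12.8,0,-1],[0,0,0,-3.6,-12.8,0,-1],[0,0,0,-3.6,-12.8,0,-1],[0,0,0,-3.6,-12.8,5,-1],[0,0,0,-3.6,-12.8,10,-1],[0,0,0,-3.6,-12.8,15,-1],[0,0,0,-3.6,-12.8,19,-1],[0,0,0,-3.6,-12.8,22,-1],[0,0,0,-3.6,-12.8,24.5,-1],[0,0,0,-3.6,-12.8,26.5,-1],[0,0,0,-3.6,-12.8,27.5,-1],[0,0,0,-3.6,-12.8,28,-1],[0,0,0,-3.6,-12.8,28.3,-1],[0,0,0,-3.6,-12.8,28.3,-1],[0,0,0,-3.6,-12.8,28.3,-1],[0,0,0,-3.6,-12.8,28.3,-1]]'
```

```text
t: 47.65
tcp_pos: [0.5708, 0.03, 0.0431]
tool_rot: [0.063, 0.998, 0.0, 0.001]
wrist_force: [0.5, -0.5, -2.3]
opening: 0.0598
```

```bash
python3 -m pendant '[[0,0,0,0,0,0.1,-1],[0,0,0,0,0,0.2,-1],[0,0,0,0,0,0.3,-1],[0,0,0,0,0,0.4,-1],[0,0,0,0,0,0.4,-1],[0,0,0,0,0,0.4,-1]]'
```

```text
t: 48.25
tcp_pos: [0.5708, 0.03, 0.039]
tool_rot: [0.063, 0.998, -0.0, 0.001]
wrist_force: [0.3, -0.3, -2.6]
opening: 0.0599
```

```bash
python3 -m pendant '[[0,0,0,0,0,0.1,-1],[0,0,0,0,0,0.15,-1],[0,0,0,0,0,0.2,-1],[0,0,0,0,0,0.25,-1],[0,0,0,0,0,0.3,-1],[0,0,0,0,0,0.3,-1],[0,0,0,0,0,0.3,-1]]'
```

```text
t: 48.95
tcp_pos: [0.571, 0.03, 0.0378]
tool_rot: [0.063, 0.998, -0.0, 0.001]
wrist_force: [-1.8, -1.4, 10.6]
opening: 0.0603
```

Contact at TCP z=38 mm. Ease off, open and rise.

```bash
python3 -m pendant '[[0,0,0,0,0,-0.1,-1],[0,0,0,0,0,-0.1,-1],[0,0,0,0,0,-0.1,1],[0,0,0,0,0,-0.1,1],[0,0,0,0,0,-0.1,1],[0,0,0,0,0,-0.1,1],[0,0,0,0,0,-0.1,1],[0,0,0,0,0,-0.1,1],[0,0,0,0,0,-4,1],[0,0,0,0,0,-9,1],[0,0,0,0,0,-15,1],[0,0,0,0,0,-20,1],[0,0,0,0,0,-26,1],[0,0,0,0,0,-29,1],[0,0,0,0,0,-29,1],[0,0,0,0,0,-29,1]]'
python3 - <<'E'
from h import *
p,W=cloud('scene'); m=(W[...,2]>.035)&(W[...,2]<.07)&(abs(W[...,0]-.57)<.11)&(abs(W[...,1]-.03)<.07); P=W[m]
P=P[P[:,2]>.045]; print('tin',rect(P),fitplane(P))
go(axes(F_,-Z_),[.50,.34,.34])
E
```

```text
t: 50.55
tcp_pos: [0.5706, 0.0301, 0.3288]
tool_rot: [0.063, 0.998, -0.0, 0.002]
wrist_force: [-0.3, -0.2, -0.3]
opening: 0.0929
tin (571, 32, 144, 71, -6.8) (array([0.57249791, 0.03254312, 0.05067597]), array([0.00433089, 0.00332293, 0.9999851 ]), 681)
row [-0.0, 0.0, 0.1] [10.79, 29.9, -1.32] J [0.07, 0.43, -0.25, 1.52, 0.11, 1.2, 1.25]
```

The tin stands flat with its underside at 50.7 mm. Now the axle in the lid.

```bash
python3 -m pendant '[[0,0,0,10.8,29.9,-1.3,1],[0,0,0,10.8,29.9,-1.3,1],[0,0,0,10.8,29.9,-1.3,1],[0,0,0,10.8,29.9,-1.3,1],[0,0,0,10.8,29.9,-1.3,1],[0,0,0,10.8,29.9,-1.3,1],[0,0,0,10.8,29.9,-1.3,1],[0,0,0,10.8,29.9,-1.3,1],[0,0,0,10.8,29.9,-1.3,1],[0,0,0,10.8,29.9,-1.3,1]]'
python3 - <<'E'
from h import *
go(axes(-B_,-A_),cr(0,39+100,15.5)+[0,0,.03])
E
```

```text
t: 51.6
tcp_pos: [0.5014, 0.3369, 0.3388]
tool_rot: [0.065, 0.998, -0.002, 0.0]
wrist_force: [0.2, -0.5, 0.5]
opening: 0.0931
row [44.8, -0.0, -0.2] [1.46, 2.84, 15.45] J [-0.45, 0.49, -0.3, 1.4, 0.15, 1.28, 0.68]
```

```bash
python3 -m pendant '[[8,0,0,0.5,2,0,1],[16,0,0,1,4,2,1],[24,0,0,1.3,5,4,1],[32,0,0,1.3,5,6,1],[40,0,0,1.3,4,9,1],[45,0,0,1.4,3,12,1],[45,0,0,1.4,2.8,15,1],[45,0,0,1.4,2.8,15.4,1],[45,0,0,1.4,2.8,15.4,1],[45,0,0,1.4,2.8,15.4,1],[45,0,0,1.4,2.8,15.4,1]]'
python3 - <<'E'
from h import *
go(axes(-B_,-A_),cr(0,39,15.5))
p,W=cloud('wrist'); cv2.imwrite('pics/w8.png',p[:,:,::-1]); W=W[:430].reshape(-1,3); W=W[~np.isnan(W[:,0])]
D=(W-C0)*1000; Q=np.stack([D@E_,D@A_,D@B_],1); np.save('pics/Q8.npy',Q)
for lo,hi in ((1,7),(7,14),(26,34)):
    s=Q[(Q[:,1]>lo)&(Q[:,1]<hi)&(Q[:,2]>-8)&(Q[:,2]<80)&(abs(Q[:,0])<90)]
    print(lo,len(s),np.percentile(s,[.5,2,50,98,99.5],axis=0).round(1)) 
E
```

```text
t: 52.7
tcp_pos: [0.4922, 0.3661, 0.1872]
tool_rot: [0.061, 0.922, -0.382, -0.023]
wrist_force: [0.3, -0.5, 0.6]
opening: 0.0931
row [0.0, -0.0, -0.3] [0.16, 2.33, 12.33] J [-0.81, 0.95, -0.13, 1.13, 0.47, 1.77, 0.44]
1 8504 [[-71.    2.    2.1]
 [-69.6   2.4   3.3]
 [ -7.4   3.9  42.9]
 [ 71.4   5.5  65.5]
 [ 72.6   6.4  66.1]]
7 1583 [[-74.    7.1  -5.1]
 [-73.6   7.4  -0.5]
 [ -0.1  11.7  42.5]
 [ 74.6  13.3  68.4]
 [ 75.   13.7  68.6]]
26 2384 [[-67.2  26.4  -5.9]
 [-33.6  28.1  -0.6]
 [ -5.2  29.8  14.7]
 [ 53.9  31.6  27.8]
 [ 61.8  33.2  27.9]]
```

View pics/w8.png

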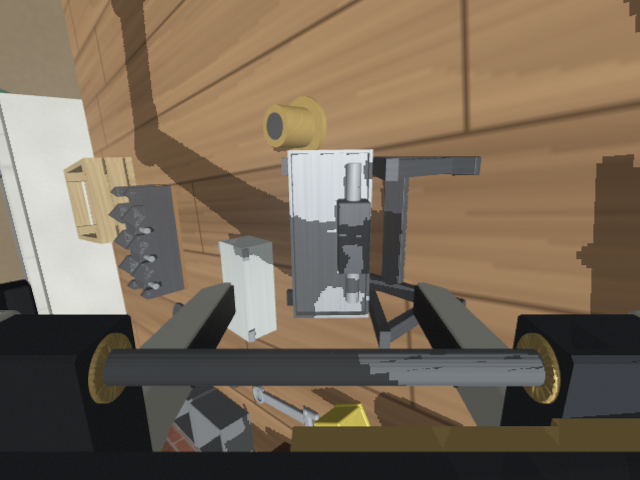

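The tray view shows the axle at cols 337–370, rows 160–305, lying along the lower skirt. I need its centre along e.

```bash
python3 - <<'E'
from h import *
Q=np.load('pics/Q8.npy')
s=Q[(Q[:,1]>28)&(Q[:,1]<32)&(Q[:,2]>3)&(Q[:,2]<26)&(abs(Q[:,0])<50)]; print(rect(s[:,[0,2]]/1000),np.percentile(s[:,0],[1,99]))
s=Q[(Q[:,1]>19)&(Q[:,1]<26)&(Q[:,2]>10)&(Q[:,2]<22)&(abs(Q[:,0])<72)]; print(rect(s[:,[0,2]]/1000),np.percentile(s[:,0],[1,99]))
E
```

```text
(-4, 14, 60, 23, -0.4) [-33.50776727  25.04912669]
(-4, 16, 119, 11, 0.0) [-63.35697912  55.11407451]
```

```bash
python3 - <<'E'
from h import *
go(axes(-B_,-A_),cr(-4,40,15.5))
E
python3 -m pendant '[[0,0,0,0,2.3,0,0],[0,0,0,0.5,2.3,1,0],[0,0,0,0.5,2.3,3,0],[0,0,0,0.5,2.3,5,0],[0,0,0,0.5,2.3,5,0],[0,0,0,0.5,2.3,5,0]]'
python3 - <<'E'
from h import *
go(axes(-B_,-A_),cr(-4,40,15.5))
E
```

```text
row [-0.0, -0.0, -0.3] [0.54, 2.31, 12.21] J [-0.81, 0.95, -0.13, 1.13, 0.47, 1.77, 0.44]
t: 53.35
tcp_pos: [0.4851, 0.3483, 0.1365]
tool_rot: [0.061, 0.922, -0.381, -0.023]
wrist_force: [0.2, 0.4, 0.4]
opening: 0.0497
row [0.1, -0.0, -0.4] [0.08, 0.05, 7.33] J [-0.79, 0.97, -0.13, 1.23, 0.48, 1.66, 0.39]
```

```bash
python3 -m pendant '[[0,0,-0.4,0.1,0.05,2,0],[0,0,-0.4,0.1,0.05,4,0],[0,0,-0.4,0.1,0.05,5.5,0],[0,0,-0.4,0.1,0.05,6.5,0],[0,0,-0.4,0.1,0.05,7.1,0],[0,0,-0.4,0.1,0.05,7.4,0],[0,0,-0.4,0.1,0.05,7.4,0],[0,0,-0.4,0.1,0.05,7.4,0]]'
python3 - <<'E'
from h import *
go(axes(-B_,-A_),cr(-4,40,15.5));print(get_state()['wrist_force'])
E
```

```text
t: 54.15
tcp_pos: [0.4777, 0.2977, 0.084]
tool_rot: [0.058, 0.923, -0.381, -0.024]
wrist_force: [-0.7, -0.4, 1.4]
opening: 0.0466
row [0.2, 0.0, 0.0] [-0.01, -0.04, 0.01] J [-0.75, 0.98, -0.13, 1.41, 0.51, 1.48, 0.35]
[-0.65677413 -0.42494185  1.37602854]
```

```bash
python3 -m pendant '[[0,0,0,0,0,0,-1],[0,0,0,0,0,0,-1],[0,0,0,0,0,0,-1],[0,0,0,0,0,0,-1],[0,0,0,0,0,0,-1],[0,0,0,0,0,0,-1],[0,0,0,0,0,0,-1],[0,0,0,0,0,0,-1]]'
python3 - <<'E'
from h import *
go(axes(-B_,-A_),cr(-4,40,15.5));print(get_state()['wrist_force'])
E
```

```text
t: 54.95
tcp_pos: [0.4777, 0.2984, 0.0839]
tool_rot: [0.058, 0.923, -0.38, -0.024]
wrist_force: [1.5, 2.8, -1.1]
opening: 0.0254
row [0.2, 0.0, 0.1] [-0.02, -0.09, 0.04] J [-0.75, 0.98, -0.13, 1.4, 0.51, 1.48, 0.35]
[ 1.5132847   2.75619058 -1.05467566]
```

```bash
python3 -m pendant '[[0,0,0,0,-0.1,-0.5,-1],[0,0,0,0,-0.1,-1,-1],[0,0,0,0,-0.1,-1.6,-1],[0,0,0,0,-0.1,-2.4,-1],[0,0,0,0,-0.1,-4,-1],[0,0,0,0,-0.1,-6,-1],[0,0,0,0,-0.1,-8,-1],[0,0,0,0,-0.1,-10,-1],[0,0,0,0,-0.1,-11,-1],[0,0,0,0,-4,-14,-1],[0,0,0,0,-8,-17,-1],[0,0,0,0,-10,-17,-1],[0,0,0,0,-10,-17,-1],[0,0,0,0,-10,-17,-1]]'
python3 - <<'E'
from h import *
p,W=cloud('scene'); p2,W2=cloud('side')
a=cv2.resize(p[60:320,300:520,::-1],None,fx=1.8,fy=1.8); cv2.imwrite('pics/b9.png',a)
go(axes(F_,-Z_),[.50,.20,.36])
E
```

```text
t: 56.35
tcp_pos: [0.4836, 0.3465, 0.2742]
tool_rot: [0.058, 0.923, -0.38, -0.025]
wrist_force: [0.3, 0.1, -3.4]
opening: 0.0257
row [-44.9, -0.1, 0.2] [-3.46, -16.34, 3.95] J [-0.8, 0.84, -0.13, 1.13, 0.48, 1.87, 0.51]
```

View pics/b9.png

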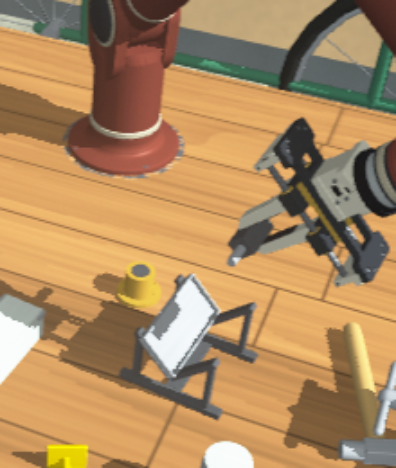

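The axle is in the fingers and the lid is left in the cradle at (180,325). Upright now, then to the rack.

```bash
python3 -m pendant '[[-8,0,0,-1,-4,-2,-1],[-16,0,0,-2,-8,-2,-1],[-24,0,0,-3,-12,0,-1],[-32,0,0,-3.5,-16,2,-1],[-40,0,0,-3.5,-16.3,4,-1],[-44.9,0,0,-3.5,-16.3,4,-1],[-44.9,0,0,-3.5,-16.3,4,-1],[-44.9,0,0,-3.5,-16.3,4,-1],[-44.9,0,0,-3.5,-16.3,4,-1]]'
python3 - <<'E'
from h import *
go(down(-5.3),[.4264,-.2952,.26]); go(down(174.7),[.4264,-.2952,.26])
E
```

```text
t: 57.35
tcp_pos: [0.4997, 0.2022, 0.3583]
tool_rot: [0.06, 0.998, -0.0, -0.003]
wrist_force: [-0.5, 0.3, -3.3]
opening: 0.0255
row [-0.3, -0.2, 88.4] [1.27, -50.25, 9.9] J [-0.23, 0.36, -0.28, 1.55, 0.1, 1.26, 0.92]
row [0.2, -0.3, -91.6] [1.27, -50.25, 9.9] J [-0.23, 0.36, -0.28, 1.55, 0.1, 1.26, 0.92]
```

```bash
python3 -m pendant '[[0,0,88.4,1.3,-50.2,0,-1],[0,0,88.4,1.3,-50.2,0,-1],[0,0,88.4,1.3,-50.2,0,-1],[0,0,88.4,1.3,-50.2,0,-1],[0,0,88.4,1.3,-50.2,0,-1],[0,0,88.4,1.3,-50.2,0,-1],[0,0,88.4,1.3,-50.2,0,-1],[0,0,88.4,1.3,-50.2,0,-1],[0,0,88.4,1.3,-50.2,0,-1],[0,0,88.4,1.3,-50.2,0,-1],[0,0,88.4,1.3,-50.2,5,-1],[0,0,88.4,1.3,-50.2,9.9,-1],[0,0,88.4,1.3,-50.2,9.9,-1],[0,0,88.4,1.3,-50.2,9.9,-1],[0,0,88.4,1.3,-50.2,9.9,-1],[0,0,88.4,1.3,-50.2,9.9,-1]]'
python3 - <<'E'
from h import *
p,W=cloud('wrist'); cv2.imwrite('pics/w10.png',p[:,:,::-1])
s=get_state(); T=R.from_quat(s['tool_rot']); L=T.inv().apply(W.reshape(-1,3)-s['tcp_pos'])*1000
m=(abs(L[:,1])<16)&(L[:,2]>5)&(L[:,2]<45)&(L[:,0]<100)&(L[:,0]>-100); q=L[m]
print('axle in tool x',np.nanpercentile(q[:,0],[1,99]),'end y,z', np.nanmedian(q[q[:,0]>35],0))
go(down(-5.3),[.4264,-.2952,.15])
E
```

```text
t: 58.95
tcp_pos: [0.4281, -0.2952, 0.2627]
tool_rot: [0.738, 0.674, -0.002, 0.001]
wrist_force: [0.0, 0.2, -2.8]
opening: 0.0254
axle in tool x [-59.03869007  57.47795451] end y,z [47.21018702  0.188081   17.66304276]
row [-0.1, 0.2, 0.1] [0.02, -0.1, 11.23] J [0.4, 0.4, 0.23, 1.78, -0.1, 0.98, 0.58]
```

```bash
python3 -m pendant '[[0,0.2,0,0,-0.1,4,-1],[0,0.2,0,0,-0.1,8,-1],[0,0.2,0,0,-0.1,11.2,-1],[0,0.2,0,0,-0.1,11.2,-1],[0,0.2,0,0,-0.1,11.2,-1],[0,0.2,0,0,-0.1,11.2,-1]]'
python3 - <<'E'
from h import *
go(down(-5.3),[.4264,-.2952,.093])
E
```

```text
t: 59.6
tcp_pos: [0.4281, -0.2966, 0.1528]
tool_rot: [0.738, 0.674, 0.0, 0.002]
wrist_force: [0.6, 0.1, -2.6]
opening: 0.026
row [0.2, 0.1, 0.1] [0.14, -0.2, 5.98] J [0.43, 0.54, 0.19, 1.91, -0.15, 0.7, 0.63]
```

```bash
python3 -m pendant '[[0,0,0,0.15,-0.25,0.5,-1],[0,0,0,0.15,-0.25,1,-1],[0,0,0,0.15,-0.25,2,-1],[0,0,0,0.15,-0.25,3,-1],[0,0,0,0.15,-0.25,4,-1],[0,0,0,0.15,-0.25,5,-1],[0,0,0,0.15,-0.25,5.7,-1],[0,0,0,0.15,-0.25,5.9,-1],[0,0,0,0.15,-0.25,5.9,-1],[0,0,0,0.15,-0.25,5.9,-1]]'
```

```text
t: 60.6
tcp_pos: [0.426, -0.2952, 0.0939]
tool_rot: [0.739, 0.674, 0.0, 0.002]
wrist_force: [1.1, -0.5, -3.2]
opening: 0.0255
```

```bash
python3 -m pendant '[[0,0,0,0,0,0.1,-1],[0,0,0,0,0,0.1,-0.1],[0,0,0,0,0,0.1,-0.1],[0,0,0,0,0,0.1,-0.1],[0,0,0,0,0,0.1,-0.1],[0,0,0,0,0,0.1,-0.1],[0,0,0,0,0,-5,-0.1],[0,0,0,0,0,-10,-0.1],[0,0,0,0,0,-15,-0.1],[0,0,0,0,0,-15,-0.1],[0,0,0,0,0,-15,-0.1],[0,0,0,0,0,-15,-0.1]]'
python3 - <<'E'
from h import *
print(get_state()['tcp_pos'])
ex=np.array([.9957,-.0924]); ey=np.array([.0924,.9957])
p,W=cloud('wrist'); cv2.imwrite('pics/w11.png',p[:,:,::-1])
ps,Ws=cloud('scene'); cv2.imwrite('pics/sc11.png',ps[:,:,::-1])
pd,Wd=cloud('side')
for nm,V in(('wrist',W),('scene',Ws),('side',Wd)):
    V=V[~np.isnan(V[...,0])]; x=(V[:,:2]-[.5102,-.303])@ex*1000; y=(V[:,:2]-[.5102,-.303])@ey*1000
    for k in (-84,-28,28,84):
        m=(abs(x-k)<14)&(abs(y)<33)&(V[:,2]>.076)&(V[:,2]<.1)
        if m.sum()>20: print(nm,k,'z',np.median(V[m,2]).round(4),'x',np.percentile(x[m],[2,98]).round(1),'y',np.percentile(y[m],[2,98]).round(1), 'n',(fitplane(V[m])[1]).round(3),m.sum())
P=Ws[(Ws[...,2]>.045)&(Ws[...,2]<.07)&(abs(Ws[...,0]-.57)<.11)&(abs(Ws[...,1]-.03)<.07)]; print('tin',rect(P),fitplane(P))
for nm,V in(('scene',Ws),('side',Wd)):
    D=(V.reshape(-1,3)-C0)*1000; Q=np.stack([D@E_,D@A_,D@B_],1); s=Q[(abs(Q[:,1]-4)<5)&(abs(Q[:,0])<90)&(Q[:,2]>-5)&(Q[:,2]<75)]; print(nm,'lid',len(s),np.nanpercentile(s,[1,50,99],axis=0).round(1))
E
```

```text
t: 61.8
tcp_pos: [0.4247, -0.2941, 0.2426]
tool_rot: [0.738, 0.674, -0.0, 0.001]
wrist_force: [-0.7, 0.5, -0.4]
opening: 0.0416
[ 0.42467224 -0.29407839  0.24264384]
wrist -84 z 0.0803 x [-97.4 -72.3] y [-29.8  27. ] n [-0.008  0.     1.   ] 1855
wrist -28 z 0.0803 x [-41.1 -16. ] y [-28.9  28.5] n [-0.001 -0.     1.   ] 1864
wrist 28 z 0.0803 x [14.2 38.8] y [-27.8  29.6] n [-0.     0.001  1.   ] 1857
wrist 84 z 0.0802 x [71.  96.2] y [-28.8  28.7] n [-0.01   0.002  1.   ] 1970
scene -84 z 0.0816 x [-96.9 -70.9] y [-32.   29.4] n [-0.008  0.01   1.   ] 129
scene -28 z 0.0813 x [-41.2 -14.8] y [-32.   31.4] n [0.071 0.027 0.997] 140
scene 28 z 0.0815 x [14.6 40.6] y [-31.9  31.6] n [0.028 0.012 1.   ] 142
scene 84 z 0.0811 x [71.2 97. ] y [-32.3  31.5] n [ 0.006 -0.014  1.   ] 166
side -84 z 0.0803 x [-97.5 -73. ] y [-32.1  29.1] n [-0.002  0.015  1.   ] 102
side -28 z 0.0802 x [-40.8 -15.3] y [-28.4  28.4] n [ 0.06  -0.003  0.998] 93
side 28 z 0.0803 x [15.  38.9] y [-32.1  31.8] n [-0.006 -0.004  1.   ] 85
side 84 z 0.0804 x [70.9 97.2] y [-31.7  31.1] n [ 0.029 -0.021  0.999] 82
tin (571, 32, 145, 71, -7.1) (array([0.57248882, 0.03228395, 0.05047317]), array([ 0.00109908, -0.00527706,  0.99998547]), 686)
scene lid 995 [[-73.6   0.4  -0.6]
 [  1.2   6.1  32.2]
 [ 74.8   8.9  72.5]]
side lid 2326 [[-73.7   0.2   1.6]
 [ -1.6   4.5  33.6]
 [ 72.5   8.4  71.3]]
```

View pics/sc11.png

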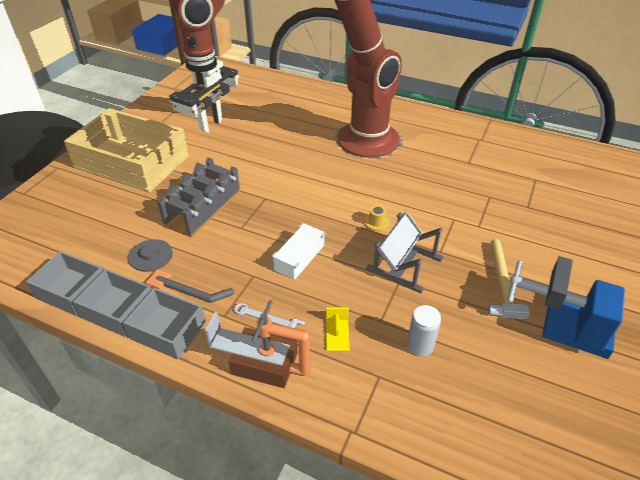

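The final scene shows four axles in the rack, the tin mouth down at (299,250), the lid in the cradle at (400,243) and the bystanders where they were. All checks agree, so I'm handing in.

```bash
python3 -c "
from rig import *
print(close_job())"
```

```text
the job is handed in; nothing more can be done
None
```

The job is done and handed in at about 62 s on the robot clock; no verdict was reported. All four axles are in the rack, the empty tin stands mouth down on the plank, and the lid is still in the cradle.

- **Order:** I racked the three loose axles first. Then I pinched the tin lid to floor (54 mm), swung it 90° about the cradle axis, and set it lid down in the V. After letting go, I drew the tin off by its sides, stood it on the plank, and moved the axle from the lid to the last slot.
- **Axles:** in the last wrist view all four boss tops read 80.2–80.3 mm (81 expected). They were level to about 0.6° and within about 2 mm of their slot points. The scene and side cameras agreed on height, though their coarser tilt readings scattered to about 4° on one axle.
- **Tin and lid:** the tin's underside was at 50.5 mm and level within 0.3°. The lid lay in the V where the tin had been set. The gripper was clear of everything.
- **Bystanders:** I judged these by eye in the last scene picture only, and they looked unmoved.
- **One mistake:** I first took the tin's lid to be facing the other way and closed the fingers on its 69 mm width. The reading of 68.7 mm showed the error. I released with forces of about 6 N, and nothing was displaced.

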